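Tip the worn bearings into the pop-lid scrap box

ROBOT

A 6-joint arm with a two-finger parallel gripper is mounted at the origin on the work surface. World frame = base frame: x ahead of the robot, y to its left, z up, the work surface at z = 0. Lengths are in mm, angles in rad, forces in N, time in s.
With the tool pointing down it reaches from about 275 to 750 mm from the base axis. Payload 10.2 kg.
Tool frame: the origin (TCP) lies at the very end of the fingers, on their centre line; the grasp point (between the pads) lies 19 mm behind it (ctrl.pinch_z is the distance from the TCP to the grasp point, in mm); y points along the fingers, z is the direction in which the jaws open and shut, and the axes are right-handed (so a half turn about y gives the same grasp; the last joint's range is limited). The gripper opens to 85 mm and grips with 20 to 120 N. Pads are 22 mm wide; open, the fingers measure 114 mm over their backs; the gripper's body (76 mm by 85 mm) begins 54 mm behind the grasp point. The pads swing forward as they close: fully open they stand 13 mm farther back than shut.
Start: joints at [-1.404, 0.313, 1.498, -0, 1.331, -0.223], TCP at [199.49, -485.628, 231.294] pointing down, gripper open.
Joint ranges: [-2.94, 2.94], [-0.97, 2.17], [0.19, 2.56], [-1.23, 4.37], [0.02, 3.11], [-2.88, 2.88]. Speed limits (rad/s): [2.39, 2.39, 3.01, 3.14, 3.14, 3.14].

INTERFACE

Orientations are given as a unit quaternion [w, x, y, z].
In Python, from rig import sense, eyes, ctrl gives the robot as it stands. The module is installed in compiled form; this text tells all that it offers.
- The arm moves only by the shell command python3 -m handwheel 'ROWS' [FORCE]. ROWS is JSON, a list of rows, each an object of numbers: "grip": the finger opening in mm, from 0 to 85.4; "tx", "ty", "tz": the shift along the tool's x, y, z in mm; "wx", "wy", "wz": the turn, a rotation vector about the tool's x, y, z in rad. In form: [{"grip": .., "tx": .., "ty": .., "tz": .., "wx": .., "wy": .., "wz": ..}, ...]. A call has 1 to 10 rows; each row shifts and turns the commanded pose from where the row before left it, along the tool's axes as they then stand; what a row does not reach is not made up. A row lasts 1/12 s, in which the tool goes at most 41.7 mm and 7.16 degrees, less where a joint would pass 70% of its speed; a pose out of reach is approached as far as the arm can. A call is refused whole if a number of a shift passes 41.7 or a number of a turn 0.125, either way. A call with a gripper value outside its range is refused whole. The fingers move at their own pace and stop on an object; FORCE is the grip in N (left out, the last holds). Time passes only in rows, so rows that do not move let the fingers close. It gives the time, the measured TCP pose, the force and the opening at its end, in the units of the state.
- sense(): the state, without advancing time (a new reading comes with each control period).
- eyes.capture(name): name is "scene" or "top"; returns a dict with "pixels" (400x640x3 uint8, red, green, blue), "mtx" (3x3 intrinsics, pixels), "R" (3x3) and "t" (3): a world point X has camera coordinates R X + t. Camera axes: x right, y down, z forward; pixel columns grow to the right and rows downward; lengths in mm; the calibration is good to about 2 mm. A picture is of the moment at which its call begins. There is no depth.
- ctrl.finish_job(): hands the job in, once; it reports no verdict.
The state is a dict: "time_s": time; "joints": joint angles; "dq": joint speeds; "tau": joint torques, N m; "eef_pos": TCP position; "ee_rot": TCP orientation; "force": force on the tool from outside, world axes, zero at the start; "wrist_torque": the same for the moment, N m; "grip_width": opening from 0.0 (shut) to 1.0 (fully open).
Only numpy, scipy, OpenCV 4.12 (cv2) and the standard library are available. Lean on these libraries where they do the work, as an engineer would, in place of code of your own. Each camera call takes 0.05 s, during which the arm holds its last target.

TASK

Press the red thumb button on the scrap box so that its lid springs fully open. Pick up the scoop tray of worn bearings, rest it with its turned-down lip hooked over the box's front rim and its rear foot on the bench, and let go; then take it by the handle at its rear, tip it up about the rim until all four bearings have dropped into the box, and set the tray back down outside the box, right way up and with its foot on the bench. Leave the new bearing, the screwdriver and the jar where they are.

Things in the scene. Friction and masses are not known exactly. Their poses are not given: they have to be found in the camera images.
- scrap_box: Green steel scrap box screwed to the bench, 200 mm deep (x), 300 mm wide (y), 105 mm high, walls 4 mm, empty, inner floor 5 mm up. Origin at the centre of its underside; x points from the front wall (button side, outer face at x = -100 mm) to the hinge wall, y along the front, z up. The open lid stands above the hinge wall, reaching 310 mm above the bench, clear of the front rim.
- lid (a joint): The lid's hinge, along the top of the box's rear wall. 0 rad = shut and latched, 1.75 rad = open, leaning back on its stop. A spring pushes it open, but the latch holds it; once the button has been pressed it swings up in about a second and stays open.
- lid_edge (a point): Middle of the free front edge of the lid (top face). It moves with the lid.
- button (a joint): The latch rocker that carries the red thumb button. 0 rad = at rest, 0.26 rad = fully pressed (hard stop, button centre about 9 mm lower); the latch lets go at about 0.15 rad. It springs back.
- button_top (a point): Centre of the top of the red thumb button, 142 mm in front of the box's centre, 88 mm above the bench; a plate 42 mm wide (box y) and 38 mm long, on a pivot 33 mm nearer the box. Press straight down: 1.5 N starts it, 3 N frees the latch, 4.3 N takes it fully down. The lid's edge rises 37 mm away: lean the hand away from it (if it meets the hand it opens on when the hand leaves).
- hook_rim_a (a point): A point on top of the front rim (a rolled bead 8 mm thick, its top 105 mm above the bench), 85 mm along the box's +y from the button: a clear stretch of rim, 120 mm long, to hook the tray on. The box's inside begins 4 mm behind this point (along the box's +x).
- hook_rim_b (a point): The same on the other side of the button, 85 mm along the box's -y. Either stretch may be used.
- tray: Stainless scoop tray, 250 mm long (x), 62 mm wide (y), 0.32 kg, with four worn bearings. Origin under its middle; x points to its open mouth, z up. It stands on its turned-down lip (x = 122 to 125 mm) and a rubber foot (x = -125 to -110 mm); its floor is 12 to 15 mm up, side and rear walls reach 47 mm. Bearings slide at a slope of 16 to 24 degrees; mouth 40 degrees down empties it.
- tray_middle (a point): In the middle of the tray, 30 mm above its underside: grip across the two side walls here (62 mm wide) to carry it.
- tray_lip (a point): Middle of the lower edge of the turned-down lip at the mouth, 123.5 mm from the tray's origin along x, at its underside. The lip is 62 mm wide and hangs 12 mm below the floor's underside. Tray foot on the bench and floor on the rim some 14 mm behind the lip: the tray leans 0.41 rad, mouth high, and the lip hangs inside the box's front wall.
- tray_foot (a point): Rear lower edge of the rubber foot, at x = -125 mm on the tray, at its underside.
- tray_handle (a point): Middle of the rear handle: a blue bar 10 mm thick along the tray's y, 58 mm free length, at x = -135 mm and 82 mm above the tray's underside (35 mm above the rear wall), carried by a wire at each end. Grip it with the fingers fore and aft of the bar; it may turn in the grip.
- worn_1: Worn ball bearing (32 mm across, 10 mm thick, brown seal), lying flat in the tray, to go into the box. Origin at the centre of its lower face.
- worn_2: Worn ball bearing (22 mm across, 8 mm thick, black seal), lying flat in the tray, to go into the box. Origin at the centre of its lower face.
- worn_3: Worn ball bearing (32 mm across, 10 mm thick, black seal), lying flat in the tray, to go into the box. Origin at the centre of its lower face.
- worn_4: Worn ball bearing (22 mm across, 8 mm thick, brown seal), lying flat in the tray, to go into the box. Origin at the centre of its lower face.
- new_bearing: A new bearing with a blue seal, 32 mm across and 10 mm thick, lying on the bench beside the tray: to be left alone. Origin at the centre of its underside.
- screwdriver: A screwdriver lying on the bench beyond the tray, along its x axis: leave alone.
- screw_jar: A closed pale jar with a black cap, 64 mm across, 85 mm tall: leave alone. Origin at the centre of its underside.

How it is judged (in metres and radians):
On the way, in this order (a step that is already met when the one before it is completed fails the run):
1. the thumb button has been pressed and the lid stands open at its stop (value of joint lid above 1.66 rad), for 0.2 s.
2. the tray rests by itself with its lip hooked inside the box's front wall and its foot on the bench, the fingers off it (x of tray_lip in the frame of scrap_box between -0.101 and -0.05 m and y of tray_lip in the frame of scrap_box between -0.15 and 0.15 m and height (world z) of tray_lip below 0.105 m and height (world z) of tray_foot below 0.012 m and contact force between the fingers and tray below 0.05 N and linear speed of tray below 0.03 m/s), for 0.2 s.
3. the tray's rear has been raised, mouth down, with the lip still inside the front wall (the rim as its pivot) (x of tray_lip in the frame of scrap_box between -0.101 and -0.05 m and y of tray_lip in the frame of scrap_box between -0.15 and 0.15 m and height (world z) of tray_lip below 0.105 m and height (world z) of tray_foot above 0.17 m), for 0.1 s.
At the end, for the whole second after the job is handed in: All four worn bearings lie inside the scrap box (below 85 mm); the lid is open (over 1.6 rad); the tray is let go and at rest outside the box, right way up (tilted less than 0.6 rad, so it may lean on the rim as before), its foot within 15 mm of the bench top (x of worn_1 in the frame of scrap_box between -0.1 and 0.1 m and y of worn_1 in the frame of scrap_box between -0.15 and 0.15 m and height (world z) of each of worn_1, worn_2, worn_3, worn_4 below 0.085 m and x of worn_2 in the frame of scrap_box between -0.1 and 0.1 m and y of worn_2 in the frame of scrap_box between -0.15 and 0.15 m and x of worn_3 in the frame of scrap_box between -0.1 and 0.1 m and y of worn_3 in the frame of scrap_box between -0.15 and 0.15 m and x of worn_4 in the frame of scrap_box between -0.1 and 0.1 m and y of worn_4 in the frame of scrap_box between -0.15 and 0.15 m and height (world z) of tray_foot below 0.015 m and angle between tray's own z axis and vertical below 0.6 rad and (x of tray_foot in the frame of scrap_box below -0.1 m or x of tray_foot in the frame of scrap_box above 0.1 m or y of tray_foot in the frame of scrap_box below -0.15 m or y of tray_foot in the frame of scrap_box above 0.15 m) and linear speed of tray below 0.03 m/s and value of joint lid above 1.6 rad); the robot touches nothing.
It fails at once if a bystander is shoved more than 30 mm (distance of any of new_bearing, screwdriver, screw_jar from where it was at the start of the episode above 0.03 m).
It also fails if it takes over 67 s, if anything falls off the work surface, if the arm or the gripper's body presses on something with over 40 N, if the wrist force passes 120 N, or if a joint passes its speed limit or range.

## Working session

There is one attempt and no reset: what is moved stays moved. The work goes in short steps, Python scripts to look and compute and a shell command to move; the robot and the scene stay as the last step left them, time stands still between calls to the robot, and variables do not carry over. Pictures are saved under pics/ and viewed, and the job is handed in when it is done.

```bash
mkdir -p pics
python3 - <<'E'
from rig import sense, eyes, ctrl
import cv2
print(sense(), ctrl.pinch_z)
for n in("scene","top"):
    c=eyes.capture(n); print(n,c["mtx"].tolist(),c["R"].tolist(),c["t"].tolist())
    cv2.imwrite(f"pics/{n}0.png",c["pixels"][:,:,::-1])
E
```

```text
{'time_s': 0.0, 'joints': array([-1.40439011e+00,  3.13464373e-01,  1.49846523e+00,  2.65239614e-06,
        1.33099397e+00, -2.23428349e-01]), 'dq': array([-9.81597835e-05,  9.49957897e-04,  5.15685977e-04, -1.59764993e-03,
        1.06376161e-03,  1.61223187e-04]), 'tau': array([ 9.68833738e-04, -4.12261963e+01, -2.59747320e+01, -1.49084399e-04,
        4.06236053e-03,  4.19962612e-05]), 'eef_pos': array([ 199.44907714, -485.35172056,  230.71712724]), 'ee_rot': array([ 0.13697032, -0.13694167,  0.69418701, -0.69324635]), 'force': array([-0.84807097, -1.00284384, -1.2018587 ]), 'wrist_torque': array([-0.01873534, -0.02865261,  0.0536427 ]), 'grip_width': 0.9992935774835519} 18.700000000000003
scene [[412.4419104413534, 0.0, 321.31977095254257], [0.0, 412.4419104413534, 198.4600345930467], [0.0, 0.0, 1.0]] [[0.7736429835204344, 0.6332426320889811, 0.021915815171254578], [0.3671108071945715, -0.41977754259083566, -0.8300701596716684], [-0.516436045692544, 0.6502234874575192, -0.557228164281051]] [-461.8990067202756, -98.3530503098897, 1371.5595106912624]
top [[377.44189893948527, 0.0, 320.952690851118], [0.0, 377.44189893948527, 204.2201994665718], [0.0, 0.0, 1.0]] [[-0.0185020851172087, -0.9992732286688475, 0.033326975741176205], [-0.9974358736160744, 0.016142768438990783, -0.06972151067542687], [0.06913284942814163, -0.03453151448839893, -0.9970096406941525]] [40.804392790640044, 537.0855521086913, 940.31350658248]
```

View pics/scene0.png

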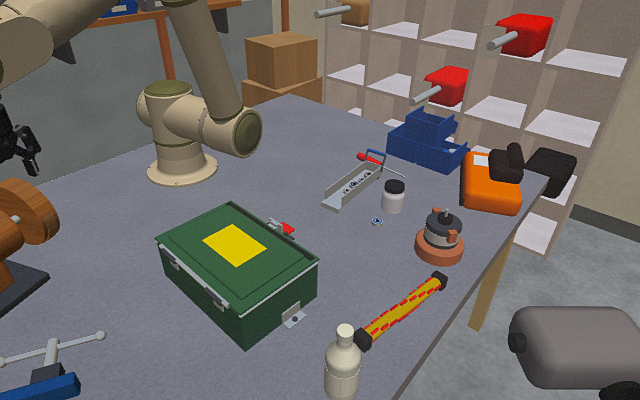

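View pics/top0.png

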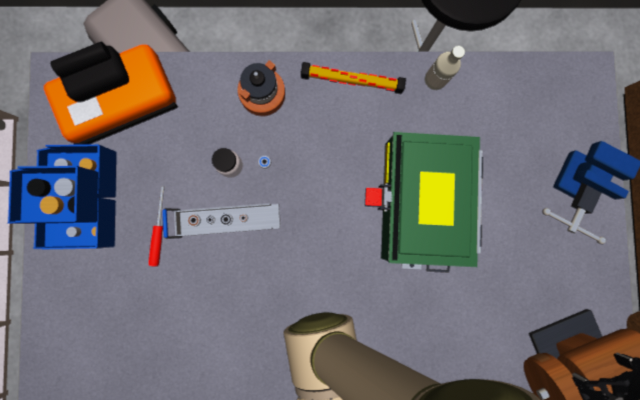

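The overview shows the box at the right of the top view (button around (374,197)). The tray lies left of it, mouth toward the box (x 165–280, y 205–237), with the jar at (226,160), the new bearing at (264,161) and the screwdriver at (157,225). I'll enlarge these areas.

Run:
```python
import cv2
im=cv2.imread("pics/top0.png")
cv2.imwrite("pics/t_tray.png",cv2.resize(im[140:275,140:300],None,fx=5,fy=4.4*5/4.4*0.88,interpolation=cv2.INTER_CUBIC) if 0 else cv2.resize(im[150:270,140:300],None,fx=5,fy=5,interpolation=cv2.INTER_CUBIC))
cv2.imwrite("pics/t_box.png",cv2.resize(im[125:275,350:500],None,fx=4,fy=4,interpolation=cv2.INTER_CUBIC))
im=cv2.imread("pics/scene0.png")
cv2.imwrite("pics/s_tray.png",cv2.resize(im[140:240,300:430],None,fx=6,fy=6,interpolation=cv2.INTER_CUBIC))
cv2.imwrite("pics/s_box.png",cv2.resize(im[195:355,145:335],None,fx=3.7,fy=3.7,interpolation=cv2.INTER_CUBIC))
```

```text
(no output)
```

View pics/t_tray.png

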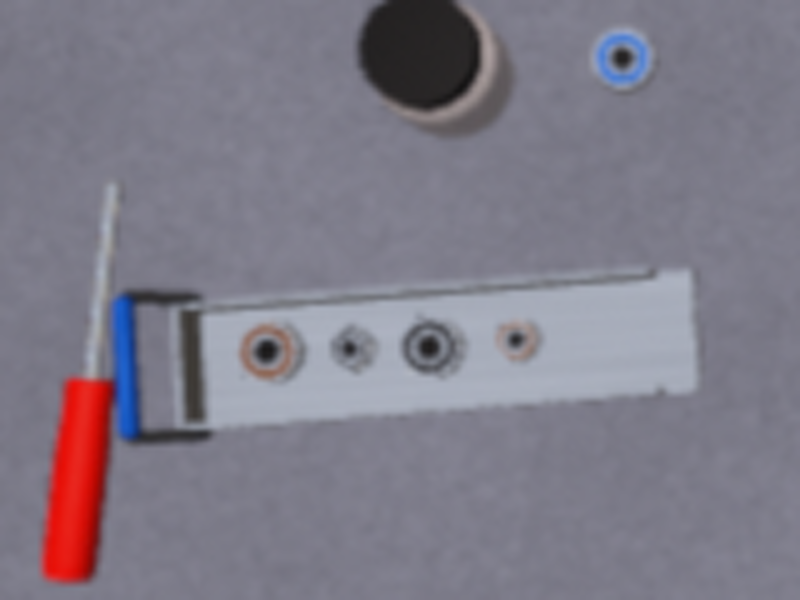

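View pics/t_box.png

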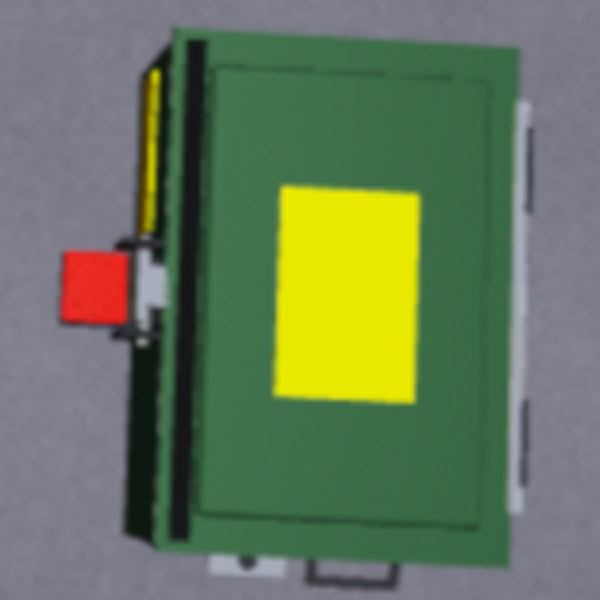

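View pics/s_tray.png

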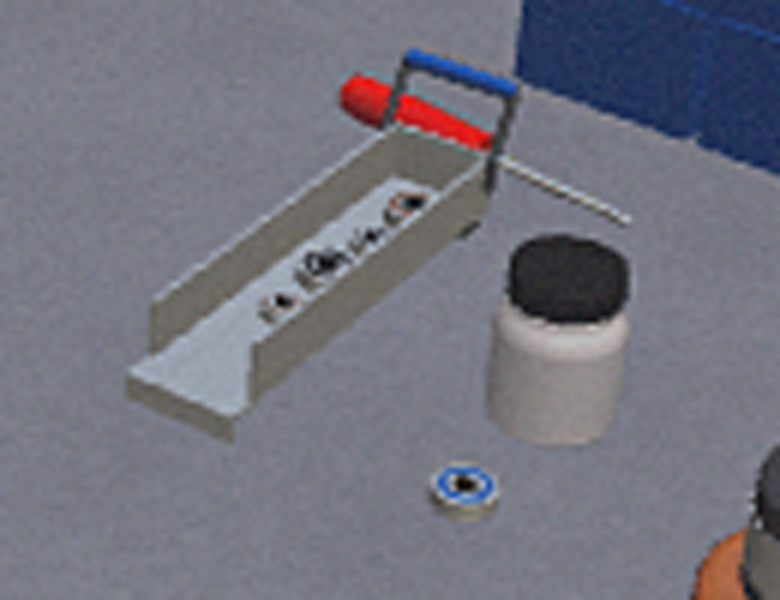

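View pics/s_box.png

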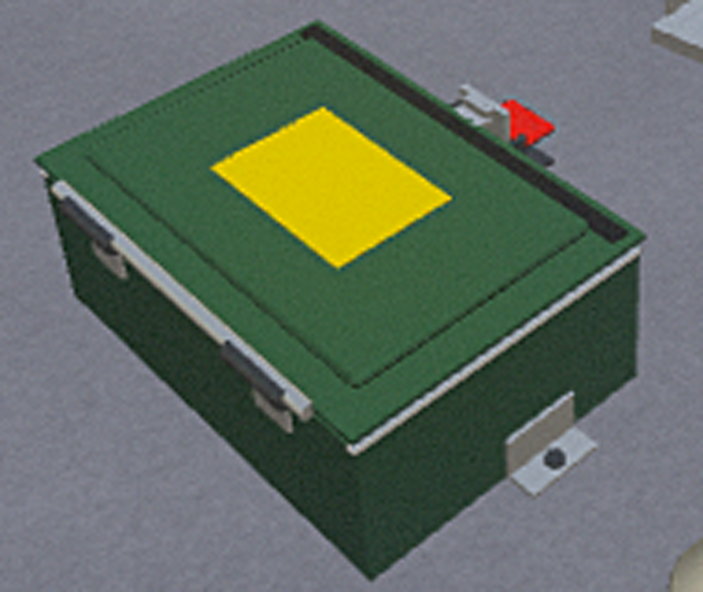

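```bash
cat > h.py <<'E'
import numpy as np
from scipy.optimize import least_squares
from scipy.spatial.transform import Rotation as Ro
K={"scene":np.array([[412.4419,0,321.3198],[0,412.4419,198.46],[0,0,1]]),"top":np.array([[377.4419,0,320.9527],[0,377.4419,204.2202],[0,0,1]])}
RR={"scene":np.array([[0.7736429835204344, 0.6332426320889811, 0.021915815171254578], [0.3671108071945715, -0.41977754259083566, -0.8300701596716684], [-0.516436045692544, 0.6502234874575192, -0.557228164281051]]),"top":np.array([[-0.0185020851172087, -0.9992732286688475, 0.033326975741176205], [-0.9974358736160744, 0.016142768438990783, -0.06972151067542687], [0.06913284942814163, -0.03453151448839893, -0.9970096406941525]])}
T={"scene":np.array([-461.8990067202756, -98.3530503098897, 1371.5595106912624]),"top":np.array([40.804392790640044, 537.0855521086913, 940.31350658248])}
def proj(n,X):
    c=RR[n]@np.asarray(X,float)+T[n]; p=K[n]@c; return p[:2]/p[2]
def ray(n,uv,z):
    d=RR[n].T@np.linalg.inv(K[n])@np.array([uv[0],uv[1],1]); o=-RR[n].T@T[n]
    return o+d*(z-o[2])/d[2]
def cr(off,s,c): return (np.array(c)+.5)/s-.5+np.array(off)
def W(p,P): 
    c,s=np.cos(p[2]),np.sin(p[2]); return np.array([p[0]+c*P[0]-s*P[1],p[1]+s*P[0]+c*P[1],P[2]])
def fit(obs,x0):
    f=lambda p: np.concatenate([proj(n,W(p,P))-uv for n,uv,P in obs])
    r=least_squares(f,x0,x_scale=[10,10,.1],loss='soft_l1'); print(np.round(f(r.x).reshape(-1,2),1).tolist()); return r.x
def fk(s):  # returns pos, R (columns tool axes)
    q=s["ee_rot"]; return s["eef_pos"],Ro.from_quat([q[1],q[2],q[3],q[0]]).as_matrix()
E
python3 - <<'E'
from h import *
t=lambda c:cr((140,150),5,c); s=lambda c:cr((300,140),6,c)
tray=fit([("top",t((690,269)),(125,31,15)),("top",t((697,391)),(125,-31,15)),("top",t((126,368)),(-135,0,82)),
("scene",s((238,415)),(125,31,15)),("scene",s((233,440)),(125,31,0)),("scene",s((130,375)),(125,-31,15)),("scene",s((463,71)),(-135,0,87))],[400,100,-1.57])
print("tray",tray)
b=lambda c:cr((350,125),4,c); s2=lambda c:cr((145,195),3.7,c)
box=fit([("top",b((95,288)),(-142,0,88)),("scene",s2((373,580)),(100,150,0)),("scene",s2((638,378)),(-100,150,0)),("scene",s2((75,295)),(100,-150,0)),("top",b((128,535)),(-100,-150,0))],[400,-300,-1.57])
print("box",box)
for n,P in dict(but=(-142,0,88),ra=(-100,85,105),rb=(-100,-85,105)).items(): print(n,W(box,P))
for n,P in dict(mid=(0,0,30),lip=(123.5,0,0),h=(-135,0,82)).items(): print(n,W(tray,P))
print("newb",ray("top",t((622,58)),10),"jar",ray("top",t((420,50)),85),"scr tip",ray("top",t((112,185)),5),"scr shank",ray("top",t((95,370)),15),"end",ray("top",t((68,575)),15))
E
```

```text
[[-0.2, -0.7], [0.2, -0.7], [-0.5, -0.5], [-0.8, -0.1], [-0.2, 0.0], [-0.5, -0.8], [-0.5, -1.5]]
tray [504.60789148 264.67645672  -1.5070361 ]
[[-0.7, -0.6], [-0.1, 0.2], [-0.7, -1.3], [-0.7, 0.4], [-0.4, -0.5]]
box [ 541.69263213 -230.76738814   -1.63140044]
but [550.29314884 -89.02808127  88.        ]
ra [ 632.59328534 -136.09917147  105.        ]
rb [ 462.90538275 -125.80277822  105.        ]
mid [504.60789148 264.67645672  30.        ]
lip [512.4769451  141.42740806   0.        ]
h [496.00609197 399.40213744  82.        ]
newb [651.37212061 175.47468555  10.        ] jar [642.35580201 261.73984791  85.        ] scr tip [590.14145527 435.11851876   5.        ] scr shank [495.89824195 438.7113174   15.        ] end [394.42597015 450.8067926   15.        ]
```

```bash
cat >> h.py <<'E'
BOX=np.array([541.69,-230.77,-1.6314]); TRAY=np.array([504.6,264.7,-1.507])
def yawR(y): return Ro.from_euler('z',y).as_matrix()
def delta(pos,R):
    from rig import sense
    s=sense(); p,R0=fk(s)
    print("t",round(s["time_s"],2),"tcp",p.round(1),"F",s["force"].round(1),"grip",round(s["grip_width"]*85.4,1))
    print("rot tool",Ro.from_matrix(R0.T@R).as_rotvec().round(3),"shift in current frame",(R0.T@(pos-p)).round(1),"in target frame",(R.T@(pos-p)).round(1))
E
python3 - <<'E'
from h import *; from rig import sense
p,R=fk(sense()); print(R.round(3))
# button press: tool y = approach, body leaning to box -x. jaws z along box y
B=yawR(BOX[2]); a=0.35
ap=B@np.array([np.sin(a),0,-np.cos(a)])
for sg in(1,-1):
    z=sg*B[:,1]; x=np.cross(ap,z); Rt=np.column_stack([x,ap,z])
    print(sg); delta(W(BOX,(-150,0,130)),Rt)
    delta(W(BOX,(-150,0,130)),yawR(0)@np.column_stack([np.cross([0,0,-1],z),[0,0,-1],z]))
E
```

```text
[[-0.925 -0.     0.38 ]
 [-0.38   0.001 -0.925]
 [-0.    -1.    -0.001]]
1
t 0.1 tcp [ 199.4 -485.4  230.8] F [0.8 0.1 0. ] grip 85.3
rot tool [ 0.197 -1.108 -0.313] shift in current frame [-478.6  101.2 -240.4] in target frame [-433.7  -51.   326.2]
t 0.1 tcp [ 199.4 -485.4  230.8] F [0.8 0.1 0. ] grip 85.3
rot tool [ 1.00e-03 -1.12e+00 -1.00e-03] shift in current frame [-478.6  101.2 -240.4] in target frame [-424.9  100.8  326.2]
-1
t 0.1 tcp [ 199.4 -485.4  230.8] F [0.8 0.1 0. ] grip 85.3
rot tool [0.354 1.997 0.222] shift in current frame [-478.6  101.2 -240.4] in target frame [ 433.7  -51.  -326.2]
t 0.1 tcp [ 199.4 -485.4  230.8] F [0.8 0.1 0. ] grip 85.3
rot tool [1.000e-03 2.021e+00 1.000e-03] shift in current frame [-478.6  101.2 -240.4] in target frame [ 424.9  100.8 -326.2]
```

```bash
python3 -m handwheel '[{"grip":0,"wy":-0.112},{"grip":0,"wy":-0.112},{"grip":0,"wy":-0.112},{"grip":0,"wy":-0.112},{"grip":0,"wy":-0.112},{"grip":0,"wy":-0.112},{"grip":0,"wy":-0.112},{"grip":0,"wy":-0.112},{"grip":0,"wy":-0.112},{"grip":0,"wy":-0.112}]'
python3 -m handwheel '[{"grip":0,"tx":-30,"tz":23},{"grip":0,"tx":-30,"tz":23},{"grip":0,"tx":-30,"tz":23},{"grip":0,"tx":-30,"tz":23},{"grip":0,"tx":-30,"tz":23},{"grip":0,"tx":-30,"tz":23},{"grip":0,"tx":-30,"tz":23},{"grip":0,"tx":-30,"tz":23},{"grip":0,"tx":-30,"tz":23},{"grip":0,"tx":-30,"tz":23}]'
python3 -m handwheel '[{"grip":0,"tx":-30,"tz":23},{"grip":0,"tx":-30,"tz":23},{"grip":0,"tx":-30,"tz":23},{"grip":0,"tx":-30,"tz":23},{"grip":0}]'
python3 - <<'E'
from h import *
B=yawR(BOX[2]); a=0.35
ap=B@np.array([np.sin(a),0,-np.cos(a)]); z=B[:,1]; Rt=np.column_stack([np.cross(ap,z),ap,z])
delta(W(BOX,(-149,0,115)),Rt)
E
```

```text
t 0.1 tcp [ 199.4 -485.4  230.8] F [0.8 0.1 0. ] grip 85.3
rot tool [ 0.197 -1.108 -0.313] shift in current frame [-478.2  116.2 -239.5] in target frame [-437.9  -36.6  326.2]invalid input
invalid input
invalid input
```

```bash
python3 -m handwheel '[{"grip":0,"tx":0,"ty":0,"tz":0,"wx":0,"wy":-0.112,"wz":0}]'; python3 -m handwheel '[{"wy":-0.112}]'
```

```text
time_s: 0.18
eef_pos: [199.4, -485.5, 230.9]
ee_rot: [0.175, -0.175, 0.685, -0.685]
force: [0.0, -0.0, 1.0]
grip_width: 0.886invalid input
```

```bash
python3 -m handwheel '[{"grip":0,"tx":0,"ty":0,"tz":0,"wx":0,"wy":-0.112,"wz":0},{"grip":0,"tx":0,"ty":0,"tz":0,"wx":0,"wy":-0.112,"wz":0},{"grip":0,"tx":0,"ty":0,"tz":0,"wx":0,"wy":-0.112,"wz":0},{"grip":0,"tx":0,"ty":0,"tz":0,"wx":0,"wy":-0.112,"wz":0},{"grip":0,"tx":0,"ty":0,"tz":0,"wx":0,"wy":-0.112,"wz":0},{"grip":0,"tx":0,"ty":0,"tz":0,"wx":0,"wy":-0.112,"wz":0},{"grip":0,"tx":0,"ty":0,"tz":0,"wx":0,"wy":-0.112,"wz":0},{"grip":0,"tx":0,"ty":0,"tz":0,"wx":0,"wy":-0.112,"wz":0},{"grip":0,"tx":0,"ty":0,"tz":0,"wx":0,"wy":-0.112,"wz":0}]'
python3 -m handwheel '[{"grip":0,"tx":-30,"ty":0,"tz":23,"wx":0,"wy":0,"wz":0},{"grip":0,"tx":-30,"ty":0,"tz":23,"wx":0,"wy":0,"wz":0},{"grip":0,"tx":-30,"ty":0,"tz":23,"wx":0,"wy":0,"wz":0},{"grip":0,"tx":-30,"ty":0,"tz":23,"wx":0,"wy":0,"wz":0},{"grip":0,"tx":-30,"ty":0,"tz":23,"wx":0,"wy":0,"wz":0},{"grip":0,"tx":-30,"ty":0,"tz":23,"wx":0,"wy":0,"wz":0},{"grip":0,"tx":-30,"ty":0,"tz":23,"wx":0,"wy":0,"wz":0},{"grip":0,"tx":-30,"ty":0,"tz":23,"wx":0,"wy":0,"wz":0},{"grip":0,"tx":-30,"ty":0,"tz":23,"wx":0,"wy":0,"wz":0},{"grip":0,"tx":-30,"ty":0,"tz":23,"wx":0,"wy":0,"wz":0}]'
python3 -m handwheel '[{"grip":0,"tx":-30,"ty":0,"tz":23,"wx":0,"wy":0,"wz":0},{"grip":0,"tx":-30,"ty":0,"tz":23,"wx":0,"wy":0,"wz":0},{"grip":0,"tx":-30,"ty":0,"tz":23,"wx":0,"wy":0,"wz":0},{"grip":0,"tx":-30,"ty":0,"tz":23,"wx":0,"wy":0,"wz":0},{"grip":0,"tx":0,"ty":0,"tz":0,"wx":0,"wy":0,"wz":0}]'
python3 - <<'E'
from h import *
B=yawR(BOX[2]); a=0.35
ap=B@np.array([np.sin(a),0,-np.cos(a)]); z=B[:,1]; Rt=np.column_stack([np.cross(ap,z),ap,z])
delta(W(BOX,(-149,0,115)),Rt)
E
```

```text
time_s: 0.93
eef_pos: [199.5, -485.5, 231.0]
ee_rot: [0.486, -0.486, 0.514, -0.513]
force: [0.7, 0.5, -0.7]
grip_width: -0.001
time_s: 1.77
eef_pos: [448.2, -198.4, 231.1]
ee_rot: [0.484, -0.485, 0.515, -0.515]
force: [0.5, 0.5, 0.0]
grip_width: -0.001
time_s: 2.18
eef_pos: [548.9, -81.4, 230.6]
ee_rot: [0.486, -0.485, 0.514, -0.513]
force: [0.5, -0.7, -0.4]
grip_width: 0.002
t 2.18 tcp [548.9 -81.4 230.6] F [ 0.5 -0.7 -0.4] grip 0.1
rot tool [-0.001  0.005 -0.352] shift in current frame [  0.7 115.6   1.8] in target frame [-39.2 108.7   1.8]
```

```bash
python3 -m handwheel '[{"grip":0,"tx":0,"ty":0,"tz":0,"wx":0,"wy":0,"wz":-0.117},{"grip":0,"tx":0,"ty":0,"tz":0,"wx":0,"wy":0,"wz":-0.117},{"grip":0,"tx":0,"ty":0,"tz":0,"wx":0,"wy":0,"wz":-0.117},{"grip":0,"tx":-10,"ty":27,"tz":0,"wx":0,"wy":0,"wz":0},{"grip":0,"tx":-10,"ty":27,"tz":0,"wx":0,"wy":0,"wz":0},{"grip":0,"tx":-10,"ty":27,"tz":0,"wx":0,"wy":0,"wz":0},{"grip":0,"tx":-9,"ty":27,"tz":1,"wx":0,"wy":0,"wz":0},{"grip":0,"tx":0,"ty":0,"tz":1,"wx":0,"wy":0,"wz":0},{"grip":0,"tx":0,"ty":0,"tz":0,"wx":0,"wy":0,"wz":0}]'
python3 - <<'E'
from h import *
from rig import eyes; import cv2
B=yawR(BOX[2]); a=0.35
ap=B@np.array([np.sin(a),0,-np.cos(a)]); z=B[:,1]; Rt=np.column_stack([np.cross(ap,z),ap,z])
delta(W(BOX,(-149,0,88)),Rt)
a=eyes.capture("top")["pixels"];b=eyes.capture("scene")["pixels"]
cv2.imwrite("pics/b1.png",np.hstack([cv2.resize(a[130:280,330:480],(400,400)),cv2.resize(b[170:290,230:350],(400,400))])[:,:,::-1])
E
```

```text
time_s: 2.93
eef_pos: [548.1, -86.8, 116.1]
ee_rot: [-0.387, 0.568, -0.423, 0.591]
force: [0.4, -0.9, 0.6]
grip_width: 0.0
t 2.93 tcp [548.1 -86.8 116.1] F [ 0.4 -0.9  0.6] grip 0.0
rot tool [0.002 0.    0.001] shift in current frame [-14.3  24.7   2.4] in target frame [-14.3  24.7   2.3]
```

View pics/b1.png

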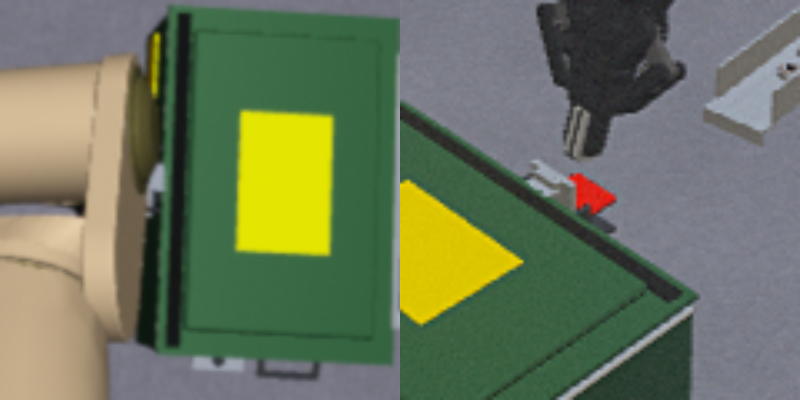

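The closed fingers are above the red button (right half, tips at (580,150), button at (592,195)), with the hand leaning away from the lid. Pressing now.

```bash
python3 -m handwheel '[{"grip":0,"tx":-7,"ty":12,"tz":1,"wx":0,"wy":0,"wz":0},{"grip":0,"tx":-7,"ty":12,"tz":1,"wx":0,"wy":0,"wz":0},{"grip":0,"tx":0,"ty":0,"tz":0,"wx":0,"wy":0,"wz":0},{"grip":0,"tx":-1.4,"ty":3.8,"tz":0,"wx":0,"wy":0,"wz":0},{"grip":0,"tx":-1.4,"ty":3.8,"tz":0,"wx":0,"wy":0,"wz":0},{"grip":0,"tx":0,"ty":0,"tz":0,"wx":0,"wy":0,"wz":0}]'
python3 -m handwheel '[{"grip":0,"tx":0,"ty":0,"tz":0,"wx":0,"wy":0,"wz":0},{"grip":0,"tx":0,"ty":0,"tz":0,"wx":0,"wy":0,"wz":0}]'
python3 - <<'E'
from h import *
from rig import eyes; import cv2
a=eyes.capture("top")["pixels"];b=eyes.capture("scene")["pixels"]
cv2.imwrite("pics/b2.png",np.hstack([cv2.resize(a[130:280,330:480],(400,400)),cv2.resize(b[130:330,150:350],(400,400))])[:,:,::-1])
E
```

```text
time_s: 3.53
eef_pos: [550.7, -82.0, 80.6]
ee_rot: [-0.387, 0.567, -0.422, 0.592]
force: [-0.3, 1.1, 2.0]
grip_width: -0.002
time_s: 3.7
eef_pos: [550.8, -81.9, 81.3]
ee_rot: [-0.387, 0.567, -0.422, 0.592]
force: [-1.0, 0.8, 1.9]
grip_width: 0.0
```

View pics/b2.png

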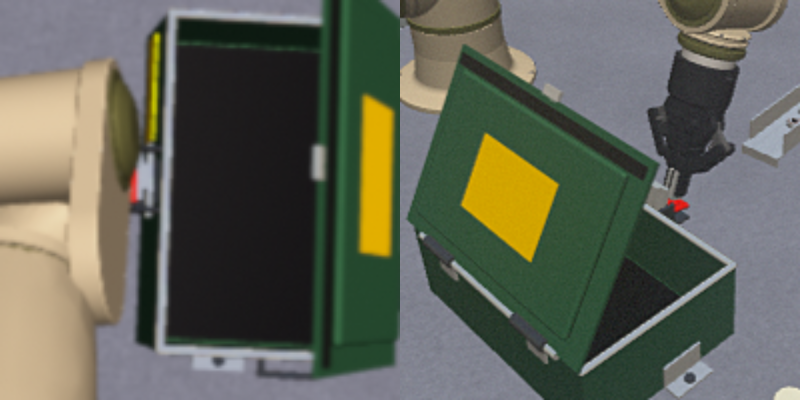

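The latch released and the lid is swinging up (edge around (320,160) in the top crop). I'll retreat and set up over the tray.

```bash
python3 -m handwheel '[{"grip":0,"tx":0,"ty":-35,"tz":0,"wx":0,"wy":0,"wz":0},{"grip":0,"tx":0,"ty":-35,"tz":0,"wx":0,"wy":0,"wz":0},{"grip":0,"tx":0,"ty":-35,"tz":0,"wx":0,"wy":0,"wz":0},{"grip":85,"tx":0,"ty":0,"tz":0,"wx":0,"wy":0,"wz":0.117},{"grip":85,"tx":0,"ty":0,"tz":0,"wx":0,"wy":0,"wz":0.117},{"grip":85,"tx":0,"ty":0,"tz":0,"wx":0,"wy":0,"wz":0.117},{"grip":85,"tx":0,"ty":0,"tz":0,"wx":0,"wy":0,"wz":0}]'
python3 - <<'E'
from h import *
z=yawR(TRAY[2])[:,1]; ap=np.array([0,0,-1.]); Rt=np.column_stack([np.cross(ap,z),ap,z])
delta(W(TRAY,(0,0,110)),Rt)
E
```

```text
time_s: 4.38
eef_pos: [553.2, -48.1, 180.1]
ee_rot: [0.485, -0.482, 0.516, -0.515]
force: [0.4, -0.6, 0.1]
grip_width: 0.564
t 4.38 tcp [553.2 -48.1 180.1] F [ 0.4 -0.6  0.1] grip 48.2
rot tool [-0.002 -0.128 -0.004] shift in current frame [-308.7   71.3  -68.8] in target frame [-315.2   70.1  -28.6]
```

```bash
python3 -m handwheel '[{"grip":85,"tx":0,"ty":0,"tz":0,"wx":0,"wy":-0.064,"wz":0},{"grip":85,"tx":0,"ty":0,"tz":0,"wx":0,"wy":-0.064,"wz":0},{"grip":85,"tx":-40,"ty":0,"tz":-4,"wx":0,"wy":0,"wz":0},{"grip":85,"tx":-40,"ty":0,"tz":-4,"wx":0,"wy":0,"wz":0},{"grip":85,"tx":-40,"ty":0,"tz":-4,"wx":0,"wy":0,"wz":0},{"grip":85,"tx":-40,"ty":0,"tz":-4,"wx":0,"wy":0,"wz":0},{"grip":85,"tx":-40,"ty":10,"tz":-4,"wx":0,"wy":0,"wz":0},{"grip":85,"tx":-40,"ty":20,"tz":-4,"wx":0,"wy":0,"wz":0},{"grip":85,"tx":-40,"ty":20,"tz":-4,"wx":0,"wy":0,"wz":0},{"grip":85,"tx":-35,"ty":20,"tz":-1,"wx":0,"wy":0,"wz":0}]'
python3 -m handwheel '[{"grip":85,"tx":0,"ty":0,"tz":0,"wx":0,"wy":0,"wz":0}]'
python3 - <<'E'
from h import *
from rig import eyes; import cv2
z=yawR(TRAY[2])[:,1]; ap=np.array([0,0,-1.]); Rt=np.column_stack([np.cross(ap,z),ap,z])
delta(W(TRAY,(0,0,10)),Rt)
a=eyes.capture("top")["pixels"];b=eyes.capture("scene")["pixels"]
cv2.imwrite("pics/c_top.png",cv2.resize(a[125:275,350:500],None,fx=4,fy=4,interpolation=cv2.INTER_CUBIC)[:,:,::-1])
cv2.imwrite("pics/c_sc.png",b[:,:,::-1])
E
```

```text
time_s: 5.22
eef_pos: [502.8, 263.1, 111.9]
ee_rot: [-0.517, 0.517, -0.482, 0.484]
force: [1.4, -1.0, 0.3]
grip_width: 0.998
time_s: 5.3
eef_pos: [500.5, 265.5, 108.5]
ee_rot: [-0.516, 0.52, -0.482, 0.481]
force: [-0.1, -0.2, -1.7]
grip_width: 0.993
t 5.3 tcp [500.5 265.5 108.5] F [-0.1 -0.2 -1.7] grip 84.8
rot tool [0.005 0.009 0.003] shift in current frame [ 0.8 98.5  4.6] in target frame [ 1.1 98.5  4.1]
```

View pics/c_top.png

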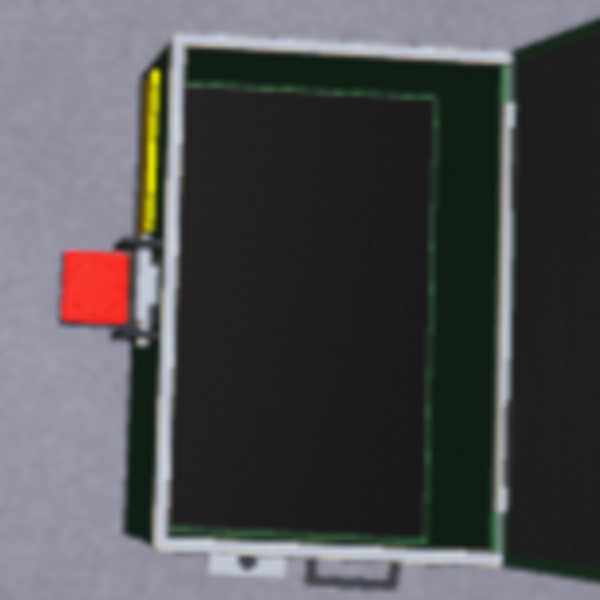

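View pics/c_sc.png

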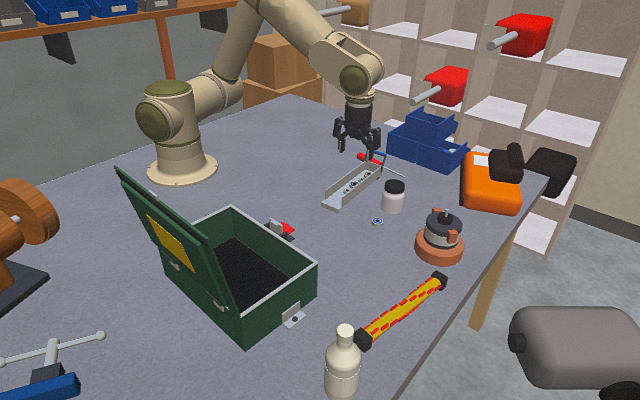

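The lid is fully open. The front rim's bead is visible as a line from (179,42) to (161,543) in the enlarged top crop. I'll refine the box pose from it, then descend onto the tray.

```bash
python3 - <<'E'
from h import *
b=lambda c:cr((350,125),4,c)
def inv(w): return yawR(BOX[2]).T@(w-np.array([BOX[0],BOX[1],0]))
for c in [(179,42),(161,543),(168,350),(508,56)]: w=ray("top",b(c),105); print(w.round(1),inv(w).round(1))
b=lambda c:np.array(c)
for c in [(230,208),(318,263)]: w=ray("scene",b(c),105); print(w.round(1),inv(w).round(1))
E
python3 -m handwheel '[{"grip":85,"tx":0,"ty":16,"tz":2,"wx":0,"wy":0.008,"wz":0},{"grip":85,"tx":0,"ty":24,"tz":2,"wx":0,"wy":0,"wz":0},{"grip":85,"tx":0,"ty":24,"tz":0,"wx":0,"wy":0,"wz":0},{"grip":85,"tx":0,"ty":16,"tz":0,"wx":0,"wy":0,"wz":0},{"grip":85,"tx":0,"ty":10,"tz":0,"wx":0,"wy":0,"wz":0},{"grip":85,"tx":0,"ty":6,"tz":0,"wx":0,"wy":0,"wz":0},{"grip":85,"tx":0,"ty":0,"tz":0,"wx":0,"wy":0,"wz":0}]'
```

```text
[ 691.9 -141.4  105. ] [-98.3 144.5 105. ]
[ 399.8 -121.6  105. ] [-100.4 -148.3  105. ]
[ 510.7 -129.1  105. ] [-99.6 -37.1 105. ]
[ 681.5 -337.4  105. ] [ 98. 146. 105.]
[ 415.  -134.7  105. ] [ -88.2 -132.3  105. ]
[ 703.9 -145.1  105. ] [-95.3 156.8 105. ]
time_s: 5.98
eef_pos: [508.0, 260.5, 16.2]
ee_rot: [-0.514, 0.515, -0.485, 0.485]
force: [0.3, -0.5, 0.4]
grip_width: 0.995
```

Run:
```python
from h import *
from rig import eyes; import cv2
z=yawR(TRAY[2])[:,1]; ap=np.array([0,0,-1.]); Rt=np.column_stack([np.cross(ap,z),ap,z])
delta(W(TRAY,(0,0,10)),Rt)
b=eyes.capture("scene")["pixels"]
cv2.imwrite("pics/d.png",cv2.resize(b[110:230,300:430],None,fx=5,fy=5,interpolation=cv2.INTER_CUBIC)[:,:,::-1])
```

```text
t 5.98 tcp [508.  260.5  16.2] F [ 0.3 -0.5  0.4] grip 84.9
rot tool [ 0.    -0.005  0.001] shift in current frame [-4.4  6.2 -3.1] in target frame [-4.5  6.2 -3.1]
```

View pics/d.png

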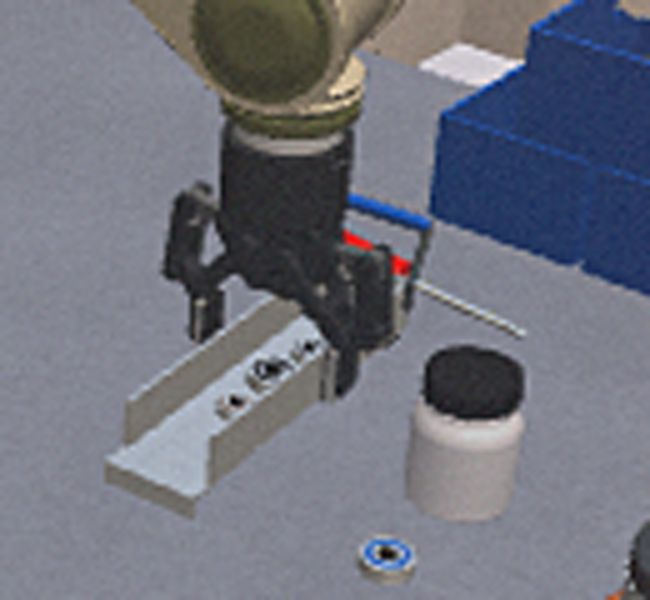

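The fingers straddle both side walls at the middle, and the right finger is clear of the jar. A small correction, then I'll close.

```bash
python3 -m handwheel '[{"grip":85,"tx":-4,"ty":5,"tz":-3,"wx":0,"wy":0,"wz":0},{"grip":85,"tx":0,"ty":0,"tz":0,"wx":0,"wy":0,"wz":0},{"grip":55,"tx":0,"ty":0,"tz":0,"wx":0,"wy":0,"wz":0},{"grip":55,"tx":0,"ty":0,"tz":0,"wx":0,"wy":0,"wz":0},{"grip":50,"tx":0,"ty":0,"tz":0,"wx":0,"wy":0,"wz":0},{"grip":50,"tx":0,"ty":0,"tz":0,"wx":0,"wy":0,"wz":0},{"grip":50,"tx":0,"ty":0,"tz":0,"wx":0,"wy":0,"wz":0}]' 60
python3 -m handwheel '[{"grip":50,"tx":0,"ty":-10,"tz":0,"wx":0,"wy":0,"wz":0},{"grip":50,"tx":0,"ty":-20,"tz":0,"wx":0,"wy":0,"wz":0},{"grip":50,"tx":0,"ty":-30,"tz":0,"wx":0,"wy":0,"wz":0},{"grip":50,"tx":0,"ty":-30,"tz":0,"wx":0,"wy":0,"wz":0},{"grip":50,"tx":0,"ty":-30,"tz":0,"wx":0,"wy":0,"wz":0},{"grip":50,"tx":0,"ty":-30,"tz":0,"wx":0,"wy":0,"wz":0},{"grip":50,"tx":0,"ty":0,"tz":0,"wx":0,"wy":0,"wz":0},{"grip":50,"tx":0,"ty":0,"tz":0,"wx":0,"wy":0,"wz":0}]'
python3 - <<'E'
from h import *
from rig import eyes; import cv2
b=eyes.capture("scene")["pixels"];a=eyes.capture("top")["pixels"]
cv2.imwrite("pics/e.png",cv2.resize(b[70:230,270:430],None,fx=3.7,fy=3.7,interpolation=cv2.INTER_CUBIC)[:,:,::-1])
# target
a=0.41
B=yawR(BOX[2]); lipx=-82; yb=-92
def tr(a,lip,yb):  # tray R, origin in world given lip point (box x,z)
    X=np.array([np.cos(a),0,np.sin(a)]);Z=np.array([-np.sin(a),0,np.cos(a)]);Y=np.array([0,1,0.])
    R=B@np.column_stack([X,Y,Z]); o=np.array([lip[0],yb,lip[1]])-123.5*X
    return R, B@o+[BOX[0],BOX[1],0]
Rl,ol=tr(0.41,(-82,99.6),yb); print("foot",(ol+Rl@[-125,0,0]).round(1))
z=Rl[:,1]; ap=-Rl[:,2]; Rt=np.column_stack([np.cross(ap,z),ap,z])
# tcp in tray when gripped ~ (0,0,11)
print("final"); delta(ol+Rl@[0,0,10.],Rt); print((ol+Rl@[0,0,10.]).round(1))
E
```

```text
time_s: 6.62
eef_pos: [504.9, 265.0, 12.2]
ee_rot: [0.515, -0.514, 0.485, -0.485]
force: [-2.3, 1.0, 5.0]
grip_width: 0.718
time_s: 7.28
eef_pos: [504.9, 264.9, 162.6]
ee_rot: [0.515, -0.514, 0.485, -0.486]
force: [-0.1, -0.4, -5.7]
grip_width: 0.714
foot [468.6  84.1   0.5]
final
t 7.38 tcp [503.8 264.5 160. ] F [ 0.4  1.  -4.4] grip 61.2
rot tool [-0.022  0.118 -0.409] shift in current frame [287.8 100.9 -58.6] in target frame [228.5 208.9 -24.2]
[461.9 -26.3  59.5]
```

View pics/e.png

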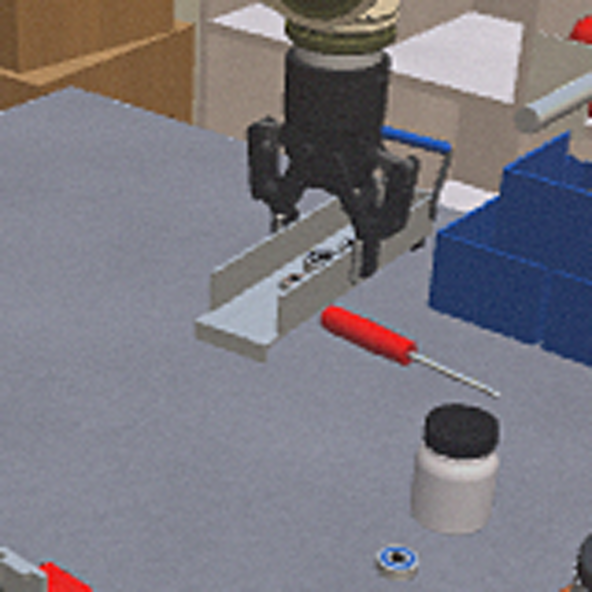

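The tray is held level at about 150 mm, with its bearings still in it and the bystanders untouched. Next I'll yaw and tilt.

```bash
python3 -m handwheel '[{"grip":50,"tx":0,"ty":0,"tz":0,"wx":0,"wy":0.06,"wz":0},{"grip":50,"tx":0,"ty":0,"tz":0,"wx":0,"wy":0.06,"wz":0},{"grip":50,"tx":0,"ty":0,"tz":0,"wx":0,"wy":0,"wz":-0.07},{"grip":50,"tx":0,"ty":0,"tz":0,"wx":0,"wy":0,"wz":-0.07},{"grip":50,"tx":0,"ty":0,"tz":0,"wx":0,"wy":0,"wz":-0.07},{"grip":50,"tx":0,"ty":0,"tz":0,"wx":0,"wy":0,"wz":-0.07},{"grip":50,"tx":0,"ty":0,"tz":0,"wx":0,"wy":0,"wz":-0.07},{"grip":50,"tx":0,"ty":0,"tz":0,"wx":0,"wy":0,"wz":-0.06},{"grip":50,"tx":0,"ty":0,"tz":0,"wx":0,"wy":0,"wz":0}]'
cat >> h.py <<'E'
B=yawR(BOX[2])
def tr(a,lip,yb):
    X=np.array([np.cos(a),0,np.sin(a)]);Z=np.array([-np.sin(a),0,np.cos(a)]);Y=np.array([0,1,0.])
    R=B@np.column_stack([X,Y,Z]); o=np.array([lip[0],yb,lip[1]])-123.5*X
    return R, B@o+[BOX[0],BOX[1],0]
E
python3 - <<'E'
from h import *
Rl,ol=tr(0.41,(-82,99.6),-92)
z=Rl[:,1]; ap=-Rl[:,2]; Rt=np.column_stack([np.cross(ap,z),ap,z])
delta(ol+Rl@[0,0,12.]+[0,0,60],Rt); delta(ol+Rl@[0,0,12.],Rt)
E
```

```text
time_s: 8.13
eef_pos: [503.5, 265.7, 158.6]
ee_rot: [-0.368, 0.582, -0.405, 0.602]
force: [0.7, -0.0, -5.2]
grip_width: 0.717
t 8.13 tcp [503.5 265.7 158.6] F [ 0.7 -0.  -5.2] grip 61.2
rot tool [0.004 0.003 0.004] shift in current frame [253.4 152.  -24.1] in target frame [254.1 151.  -23.8]
t 8.13 tcp [503.5 265.7 158.6] F [ 0.7 -0.  -5.2] grip 61.2
rot tool [0.004 0.003 0.004] shift in current frame [229.3 207.  -23.8] in target frame [230.2 206.  -23.8]
```

```bash
python3 -m handwheel '[{"grip":50,"tx":10,"ty":6,"tz":-1,"wx":0,"wy":0,"wz":0},{"grip":50,"tx":20,"ty":12,"tz":-2,"wx":0,"wy":0,"wz":0},{"grip":50,"tx":30,"ty":18,"tz":-3,"wx":0,"wy":0,"wz":0},{"grip":50,"tx":34,"ty":20,"tz":-3,"wx":0,"wy":0,"wz":0},{"grip":50,"tx":34,"ty":20,"tz":-3,"wx":0,"wy":0,"wz":0},{"grip":50,"tx":34,"ty":20,"tz":-3,"wx":0,"wy":0,"wz":0},{"grip":50,"tx":34,"ty":20,"tz":-3,"wx":0,"wy":0,"wz":0},{"grip":50,"tx":30,"ty":18,"tz":-3,"wx":0,"wy":0,"wz":0},{"grip":50,"tx":20,"ty":12,"tz":-2,"wx":0,"wy":0,"wz":0},{"grip":50,"tx":7,"ty":5,"tz":-1,"wx":0,"wy":0,"wz":0}]'
python3 -m handwheel '[{"grip":50,"tx":0,"ty":0,"tz":0,"wx":0,"wy":0,"wz":0},{"grip":50,"tx":0,"ty":0,"tz":0,"wx":0,"wy":0,"wz":0}]'
python3 - <<'E'
from h import *
from rig import eyes; import cv2
Rl,ol=tr(0.41,(-82,99.6),-92)
z=Rl[:,1]; ap=-Rl[:,2]; Rt=np.column_stack([np.cross(ap,z),ap,z])
delta(ol+Rl@[0,0,12.],Rt)
b=eyes.capture("scene")["pixels"];a=eyes.capture("top")["pixels"]
cv2.imwrite("pics/f.png",cv2.resize(b[110:300,150:370],None,fx=3.6,fy=3.15*1.0,interpolation=cv2.INTER_CUBIC)[:,:,::-1])
cv2.imwrite("pics/f2.png",cv2.resize(a[125:275,250:450],None,fx=4,fy=4,interpolation=cv2.INTER_CUBIC)[:,:,::-1])
E
```

```text
time_s: 8.97
eef_pos: [461.4, -28.1, 122.8]
ee_rot: [-0.369, 0.579, -0.407, 0.603]
force: [0.5, -0.8, -3.6]
grip_width: 0.715
time_s: 9.13
eef_pos: [462.6, -25.2, 123.5]
ee_rot: [-0.37, 0.579, -0.406, 0.603]
force: [-0.7, -0.4, -3.8]
grip_width: 0.714
t 9.13 tcp [462.6 -25.2 123.5] F [-0.7 -0.4 -3.8] grip 61.0
rot tool [ 0.001 -0.001 -0.001] shift in current frame [-24.3  57.2  -0.6] in target frame [-24.4  57.1  -0.6]
```

View pics/f.png

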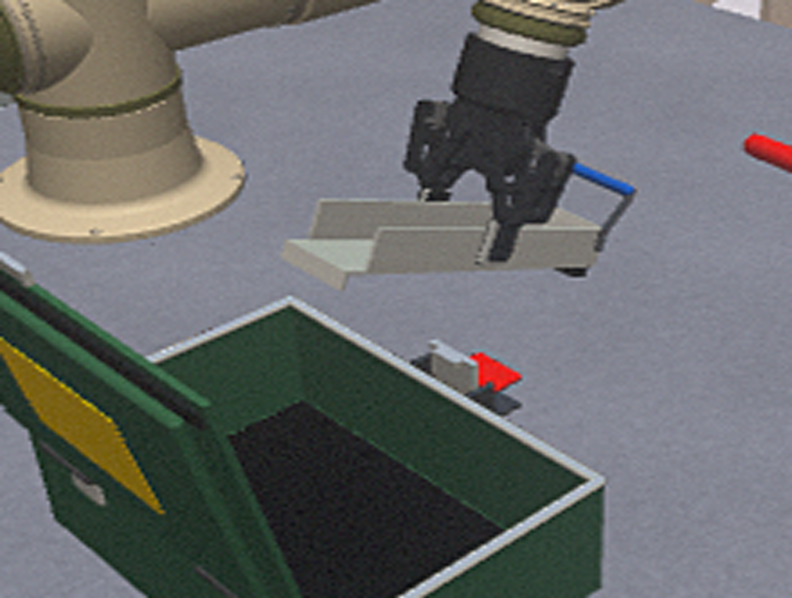

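View pics/f2.png

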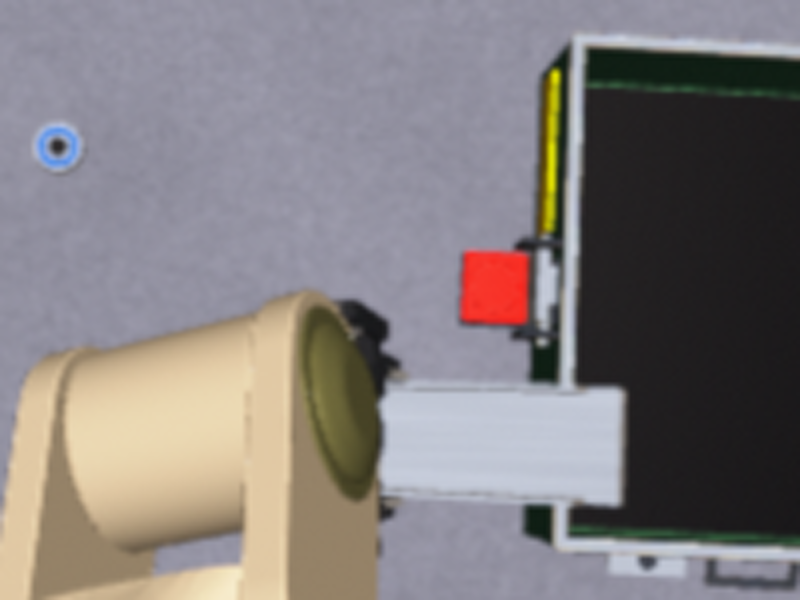

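Run:
```python
from h import *
inv=lambda w: yawR(BOX[2]).T@(w-np.array([BOX[0],BOX[1],0]))
Rl,ol=tr(0.41,(-82,99.6),-92)
P=ol+[0,0,62]+Rl@[125,0,15]
b=lambda c:cr((250,125),4,c)
for c in [(625,388),(620,507)]: print(inv(ray("top",b(c),P[2])).round(1))
print(inv(P).round(1))
s=lambda c:(np.array(c)+.5)/[3.6,3.15]-.5+[150,110]
print(proj("scene",ol+[0,0,62]+Rl@[125,31,15]), s((350,274)), proj("scene",ol+[0,0,62]+Rl@[125,-31,15]),s((287,244)))
```

```text
[-84.1 -60.2 176. ]
[ -85.1 -123.2  176. ]
[-86.6 -92.  176. ]
[245.53924805 195.38531211] [246.86111111 196.64285714] [228.80208863 185.11594758] [229.36111111 187.11904762]
```

The tray's lip is seen within 2 mm of the plan: 14–16 mm inside the front wall, y −60 to −123, clear of the button. Lowering.

```bash
python3 -m handwheel '[{"grip":50,"tx":-4,"ty":10,"tz":0,"wx":0,"wy":0,"wz":0},{"grip":50,"tx":-6,"ty":14,"tz":0,"wx":0,"wy":0,"wz":0},{"grip":50,"tx":-6,"ty":14,"tz":0,"wx":0,"wy":0,"wz":0},{"grip":50,"tx":-4,"ty":10,"tz":0,"wx":0,"wy":0,"wz":0},{"grip":50,"tx":-2,"ty":4,"tz":0,"wx":0,"wy":0,"wz":0},{"grip":50,"tx":0,"ty":0,"tz":0,"wx":0,"wy":0,"wz":0}]'
python3 -m handwheel '[{"grip":50,"tx":-0.8,"ty":1.8,"tz":0,"wx":0,"wy":0,"wz":0},{"grip":50,"tx":0,"ty":0,"tz":0,"wx":0,"wy":0,"wz":0}]'
python3 -m handwheel '[{"grip":50,"tx":-0.8,"ty":1.8,"tz":0,"wx":0,"wy":0,"wz":0},{"grip":50,"tx":0,"ty":0,"tz":0,"wx":0,"wy":0,"wz":0}]'
```

```text
time_s: 9.73
eef_pos: [462.4, -25.5, 66.3]
ee_rot: [-0.369, 0.58, -0.406, 0.602]
force: [-0.4, 0.2, -3.2]
grip_width: 0.717
time_s: 9.9
eef_pos: [463.2, -25.8, 65.7]
ee_rot: [-0.37, 0.579, -0.405, 0.603]
force: [-0.7, -0.1, -3.6]
grip_width: 0.717
time_s: 10.07
eef_pos: [463.0, -25.9, 63.6]
ee_rot: [-0.37, 0.579, -0.406, 0.603]
force: [0.2, 0.1, -4.6]
grip_width: 0.717
```

```bash
python3 -m handwheel '[{"grip":50,"tx":-0.8,"ty":1.8,"tz":0,"wx":0,"wy":0,"wz":0},{"grip":50,"tx":0,"ty":0,"tz":0,"wx":0,"wy":0,"wz":0}]'
python3 -m handwheel '[{"grip":50,"tx":-0.4,"ty":0.9,"tz":0,"wx":0,"wy":0,"wz":0},{"grip":50,"tx":0,"ty":0,"tz":0,"wx":0,"wy":0,"wz":0}]'
python3 - <<'E'
from h import *
from rig import eyes; import cv2
b=eyes.capture("scene")["pixels"];a=eyes.capture("top")["pixels"]
cv2.imwrite("pics/g.png",cv2.resize(b[150:270,200:360],None,fx=5,fy=5,interpolation=cv2.INTER_CUBIC)[:,:,::-1])
E
```

```text
time_s: 10.23
eef_pos: [462.9, -25.9, 61.5]
ee_rot: [-0.37, 0.579, -0.405, 0.603]
force: [0.6, 1.0, -2.8]
grip_width: 0.721
time_s: 10.4
eef_pos: [463.0, -26.0, 60.9]
ee_rot: [-0.369, 0.579, -0.405, 0.603]
force: [0.3, 0.4, 1.1]
grip_width: 0.716
```

View pics/g.png

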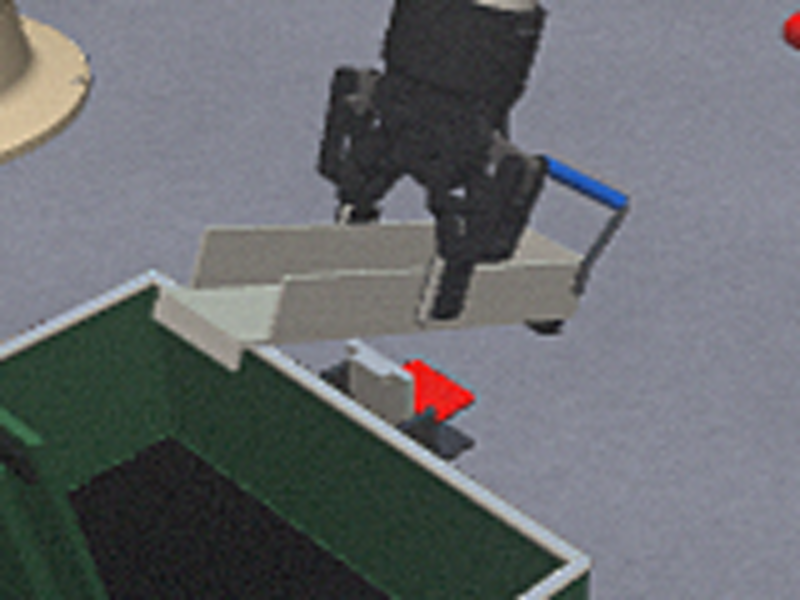

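The lip (155–240, 300–370) hangs inside the front wall, the floor is on the rim, and force has risen by about 5 N. I'll release and back off along the tool axis.

```bash
python3 -m handwheel '[{"grip":85,"tx":0,"ty":0,"tz":0,"wx":0,"wy":0,"wz":0},{"grip":85,"tx":0,"ty":0,"tz":0,"wx":0,"wy":0,"wz":0},{"grip":85,"tx":0,"ty":0,"tz":0,"wx":0,"wy":0,"wz":0},{"grip":85,"tx":0,"ty":0,"tz":0,"wx":0,"wy":0,"wz":0},{"grip":85,"tx":0,"ty":0,"tz":0,"wx":0,"wy":0,"wz":0}]'
python3 -m handwheel '[{"grip":85,"tx":0,"ty":-15,"tz":0,"wx":0,"wy":0,"wz":0},{"grip":85,"tx":0,"ty":-35,"tz":0,"wx":0,"wy":0,"wz":0},{"grip":85,"tx":0,"ty":-40,"tz":0,"wx":0,"wy":0,"wz":0},{"grip":85,"tx":0,"ty":-40,"tz":0,"wx":0,"wy":0,"wz":0},{"grip":50,"tx":0,"ty":-20,"tz":0,"wx":0,"wy":0,"wz":0},{"grip":50,"tx":0,"ty":0,"tz":0,"wx":0,"wy":0,"wz":0}]'
python3 - <<'E'
from h import *
from rig import eyes; import cv2
b=eyes.capture("scene")["pixels"];a=eyes.capture("top")["pixels"]
cv2.imwrite("pics/h.png",cv2.resize(b[150:270,200:360],None,fx=5,fy=5,interpolation=cv2.INTER_CUBIC)[:,:,::-1])
cv2.imwrite("pics/h2.png",cv2.resize(a[150:275,240:440],None,fx=4,fy=4,interpolation=cv2.INTER_CUBIC)[:,:,::-1])
E
```

```text
time_s: 10.92
eef_pos: [462.9, -25.9, 60.5]
ee_rot: [-0.37, 0.579, -0.406, 0.603]
force: [1.2, -0.4, 1.1]
grip_width: 0.99
time_s: 11.42
eef_pos: [468.2, 35.2, 202.2]
ee_rot: [-0.372, 0.577, -0.404, 0.605]
force: [0.2, -0.7, 0.7]
grip_width: 0.739
```

View pics/h.png

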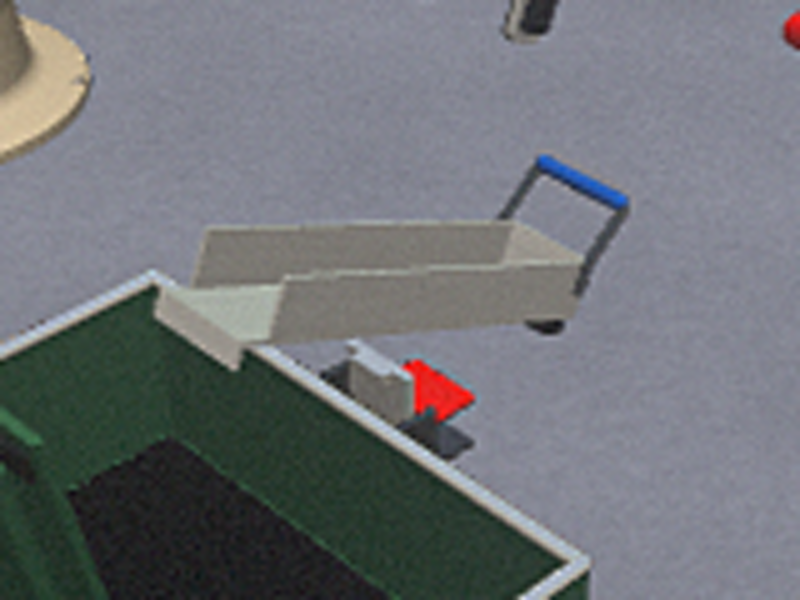

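View pics/h2.png

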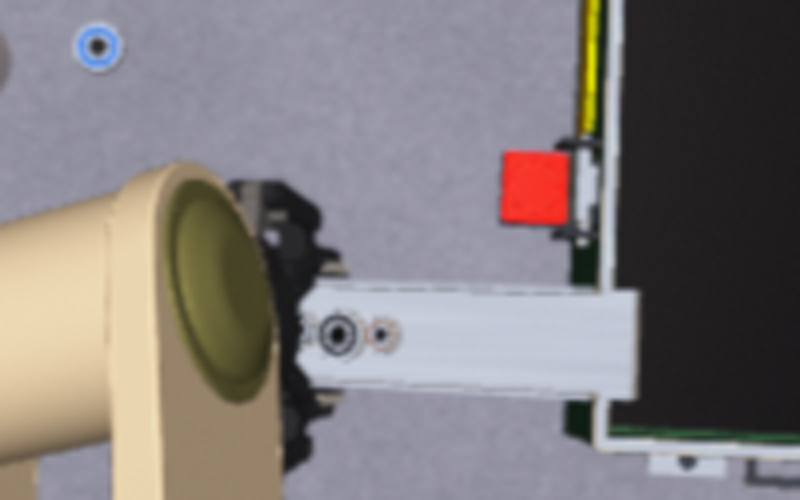

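The tray rests by itself as planned, with the bearings visible at (337,335) and (380,335). I'll measure the lip edge (638,291)–(633,400) and the handle (543,160)–(625,203), then plan the handle grasp.

```bash
cat >> h.py <<'E'
inv=lambda w: B.T@(np.asarray(w)-np.array([BOX[0],BOX[1],0]))
bw=lambda v: B@np.asarray(v,float)+np.array([BOX[0],BOX[1],0])
def hinge(a,d,P):  # tray point P (x,z) -> box (x,z)
    X=np.array([np.cos(a),np.sin(a)]);Z=np.array([-np.sin(a),np.cos(a)])
    o=np.array([-100,101.])-X*(123.5-d)-Z*8
    return o+X*P[0]+Z*P[1]
def toolR(phi):  # lean phi away from box, jaws along box -x
    ap=B@np.array([np.sin(phi),0,-np.cos(phi)]); x=B@np.array([0,1.,0])  # choose x then z = x cross y
    z=np.cross(x,ap); 
    return np.column_stack([x,ap,z])
E
python3 - <<'E'
from h import *
from rig import sense
print("q",sense()["joints"].round(2))
t=lambda c:cr((240,150),4,c); s=lambda c:cr((200,150),5,c)
zt=hinge(.41,16,(125,15)); print("pred",zt, hinge(.41,16,(-125,0)),hinge(.41,16,(-135,82)))
for c in [(638,291),(633,400)]: print(inv(ray("top",t(c),zt[1])).round(1))
h=hinge(.41,16,(-135,82)); 
for c in [(543,160),(625,203),(584,181)]: print(inv(ray("scene",s(c),h[1]+4)).round(1))
print(proj("scene",bw([h[0],-92,h[1]+4])),s((584,181)))
# each candidate tool
for f in(1,-1):
    R=toolR(0.2); R=R@np.diag([f,1,f]); p=bw([h[0],-92,h[1]])-R[:,1]*(-19); print(f,R[:,2].round(2)); delta(p-R[:,1]*80,R)
E
```

```text
q [ 0.04  0.29  1.68 -0.43  1.25  0.26]
pred [-86.7406509 114.395509 ] [-310.04171668    0.98636466] [-351.8988898    72.20417885]
[-83.7 -60.4 114.4]
[ -84.8 -122.6  114.4]
[-345.4 -115.3   76.2]
[-344.8  -51.4   76.2]
[-345.5  -83.2   76.2]
[315.70870518 183.78437296] [316.4 185.8]
1 [ 0.06  0.98 -0.2 ]
t 11.52 tcp [466.4  33.9 197.9] F [ 0.7  0.2 -1. ] grip 50.5
rot tool [ 0.164 -1.565  0.165] shift in current frame [-122.    18.9   -0.9] in target frame [ -0.8  43.9 115.4]
-1 [-0.06 -0.98  0.2 ]
t 11.52 tcp [466.4  33.9 197.9] F [ 0.7  0.2 -1. ] grip 50.5
rot tool [-0.165  1.565  0.164] shift in current frame [-122.    18.9   -0.9] in target frame [   0.8   43.9 -115.4]
```

```bash
python3 -m handwheel '[{"grip":45,"tx":0,"ty":0,"tz":0,"wx":0,"wy":0,"wz":0.1025},{"grip":45,"tx":0,"ty":0,"tz":0,"wx":0,"wy":0,"wz":0.1025},{"grip":45,"tx":0,"ty":0,"tz":0,"wx":0,"wy":0,"wz":0.1025},{"grip":45,"tx":0,"ty":0,"tz":0,"wx":0,"wy":0,"wz":0.1025},{"grip":45,"tx":-20,"ty":0,"tz":0,"wx":0,"wy":0,"wz":0},{"grip":45,"tx":-35,"ty":0,"tz":0,"wx":0,"wy":0,"wz":0},{"grip":45,"tx":-30,"ty":0,"tz":0,"wx":0,"wy":0,"wz":0},{"grip":45,"tx":0,"ty":0,"tz":0,"wx":0,"wy":-0.12,"wz":0},{"grip":45,"tx":0,"ty":0,"tz":0,"wx":0,"wy":-0.12,"wz":0},{"grip":45,"tx":0,"ty":0,"tz":0,"wx":0,"wy":-0.12,"wz":0}]'
python3 -m handwheel '[{"grip":45,"tx":0,"ty":0,"tz":0,"wx":0,"wy":-0.12,"wz":0},{"grip":45,"tx":0,"ty":0,"tz":0,"wx":0,"wy":-0.12,"wz":0},{"grip":45,"tx":0,"ty":0,"tz":0,"wx":0,"wy":-0.12,"wz":0},{"grip":45,"tx":0,"ty":0,"tz":0,"wx":0,"wy":-0.12,"wz":0},{"grip":45,"tx":0,"ty":0,"tz":0,"wx":0,"wy":-0.12,"wz":0},{"grip":45,"tx":0,"ty":0,"tz":0,"wx":0,"wy":-0.12,"wz":0},{"grip":45,"tx":0,"ty":0,"tz":0,"wx":0,"wy":-0.12,"wz":0},{"grip":45,"tx":0,"ty":0,"tz":0,"wx":0,"wy":-0.12,"wz":0},{"grip":45,"tx":0,"ty":0,"tz":0,"wx":0,"wy":-0.12,"wz":0},{"grip":45,"tx":0,"ty":0,"tz":0,"wx":0,"wy":-0.12,"wz":0}]'
python3 -m handwheel '[{"grip":45,"tx":0,"ty":0,"tz":0,"wx":0,"wy":0,"wz":0}]'
python3 - <<'E'
from h import *
from rig import sense
print("q",sense()["joints"].round(2))
R=toolR(0.2); delta(bw([-349.5,-92,72])+R[:,1]*(19-70),R)
E
```

```text
time_s: 12.35
eef_pos: [471.0, 118.5, 196.1]
ee_rot: [-0.569, 0.571, -0.419, 0.417]
force: [-0.6, -0.4, -0.1]
grip_width: 0.524
time_s: 13.18
eef_pos: [471.0, 118.0, 196.2]
ee_rot: [-0.707, 0.707, -0.025, 0.023]
force: [0.3, 0.4, -0.0]
grip_width: 0.529
time_s: 13.27
eef_pos: [471.1, 118.0, 196.4]
ee_rot: [-0.707, 0.707, -0.025, 0.023]
force: [-0.0, 0.5, 0.2]
grip_width: 0.524
q [ 0.    0.26  1.66 -0.    1.22 -1.5 ]
t 13.27 tcp [471.1 118.  196.4] F [-0.   0.5  0.2] grip 44.8
rot tool [-0.2   -0.008 -0.004] shift in current frame [-0.3 74.4 15.8] in target frame [-0.4 69.8 30.2]
```

```bash
python3 -m handwheel '[{"grip":45,"tx":0,"ty":0,"tz":0,"wx":-0.1,"wy":-0.008,"wz":0},{"grip":45,"tx":0,"ty":0,"tz":0,"wx":-0.1,"wy":0,"wz":0},{"grip":45,"tx":0,"ty":22,"tz":10,"wx":0,"wy":0,"wz":0},{"grip":45,"tx":0,"ty":28,"tz":12,"wx":0,"wy":0,"wz":0},{"grip":45,"tx":0,"ty":20,"tz":8,"wx":0,"wy":0,"wz":0},{"grip":45,"tx":0,"ty":0,"tz":0,"wx":0,"wy":0,"wz":0},{"grip":45,"tx":0,"ty":0,"tz":0,"wx":0,"wy":0,"wz":0}]'
python3 - <<'E'
from h import *
from rig import eyes; import cv2
R=toolR(0.2); delta(bw([-349.5,-92,72])+R[:,1]*(19),R)
b=eyes.capture("scene")["pixels"];a=eyes.capture("top")["pixels"]
cv2.imwrite("pics/i.png",cv2.resize(b[130:250,220:380],None,fx=5,fy=5,interpolation=cv2.INTER_CUBIC)[:,:,::-1])
cv2.imwrite("pics/i2.png",cv2.resize(a[150:275,200:400],None,fx=4,fy=4,interpolation=cv2.INTER_CUBIC)[:,:,::-1])
E
```

```text
time_s: 13.85
eef_pos: [472.1, 133.8, 122.7]
ee_rot: [-0.632, 0.774, -0.027, 0.02]
force: [0.2, 0.4, 1.0]
grip_width: 0.526
t 13.85 tcp [472.1 133.8 122.7] F [0.2 0.4 1. ] grip 44.9
rot tool [ 0.001 -0.005 -0.004] shift in current frame [-0.2 70.7  0.2] in target frame [-0.5 70.7  0.1]
```

View pics/i.png

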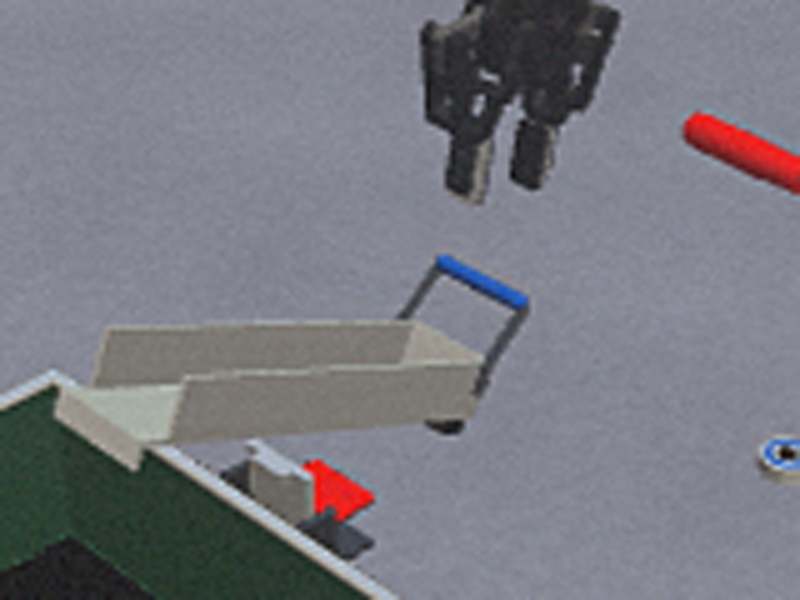

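View pics/i2.png

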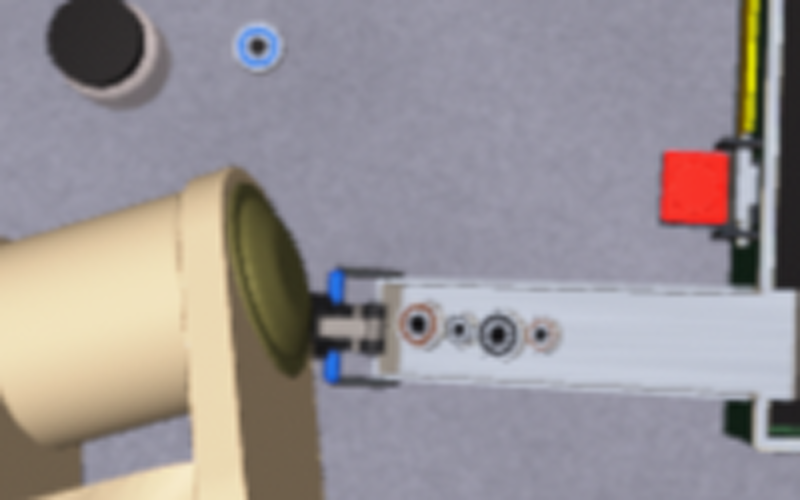

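Run:
```python
from h import *
t=lambda c:cr((200,150),4,c); s=lambda c:cr((220,130),5,c)
for c in [(336,271),(332,381)]: print(inv(ray("top",t(c),76)).round(1))
# stereo triangulate bar middle
import cv2
pt=t((334,326)); ps=s((484,282))
P=[K[n]@np.column_stack([RR[n],T[n]]) for n in("top","scene")]
X=cv2.triangulatePoints(P[0],P[1],pt.reshape(2,1),ps.reshape(2,1)); print(inv((X[:3]/X[3]).ravel()).round(1))
```

```text
[-350.5  -59.2   76. ]
[-349.6 -124.1   76. ]
[-351.6  -90.6   69.5]
```

The bar is triangulated at box (−351,−91,70), which agrees with the plan, and all four bearings are visible in the tray. Descending onto the bar.

```bash
python3 -m handwheel '[{"grip":45,"tx":0,"ty":15,"tz":0,"wx":0,"wy":0,"wz":0},{"grip":45,"tx":0,"ty":20,"tz":0.5,"wx":0,"wy":0,"wz":0},{"grip":45,"tx":0,"ty":20,"tz":0.5,"wx":0,"wy":0,"wz":0},{"grip":45,"tx":0,"ty":10,"tz":0,"wx":0,"wy":0,"wz":0},{"grip":45,"tx":0,"ty":4,"tz":0,"wx":0,"wy":0,"wz":0},{"grip":45,"tx":0,"ty":0,"tz":0,"wx":0,"wy":0,"wz":0}]'
python3 -m handwheel '[{"grip":0,"tx":0,"ty":0,"tz":0,"wx":0,"wy":0,"wz":0},{"grip":0,"tx":0,"ty":0,"tz":0,"wx":0,"wy":0,"wz":0},{"grip":0,"tx":0,"ty":0,"tz":0,"wx":0,"wy":0,"wz":0},{"grip":0,"tx":0,"ty":0,"tz":0,"wx":0,"wy":0,"wz":0},{"grip":0,"tx":0,"ty":0,"tz":0,"wx":0,"wy":0,"wz":0}]' 25
python3 - <<'E'
from h import *
from rig import eyes,sense; import cv2
b=eyes.capture("scene")["pixels"]
cv2.imwrite("pics/j.png",cv2.resize(b[130:250,220:380],None,fx=5,fy=5,interpolation=cv2.INTER_CUBIC)[:,:,::-1])
p,R=fk(sense()); print(inv(p).round(1),inv(p-19*R[:,1]).round(1))
E
```

```text
time_s: 14.45
eef_pos: [472.1, 121.2, 56.0]
ee_rot: [-0.633, 0.774, -0.025, 0.02]
force: [-0.1, 0.9, -0.1]
grip_width: 0.526
time_s: 14.87
eef_pos: [472.5, 121.6, 56.7]
ee_rot: [-0.633, 0.774, -0.024, 0.021]
force: [-0.2, 0.8, 7.1]
grip_width: 0.104
[-347.5  -90.4   56.6] [-351.3  -90.4   75.3]
```

View pics/j.png

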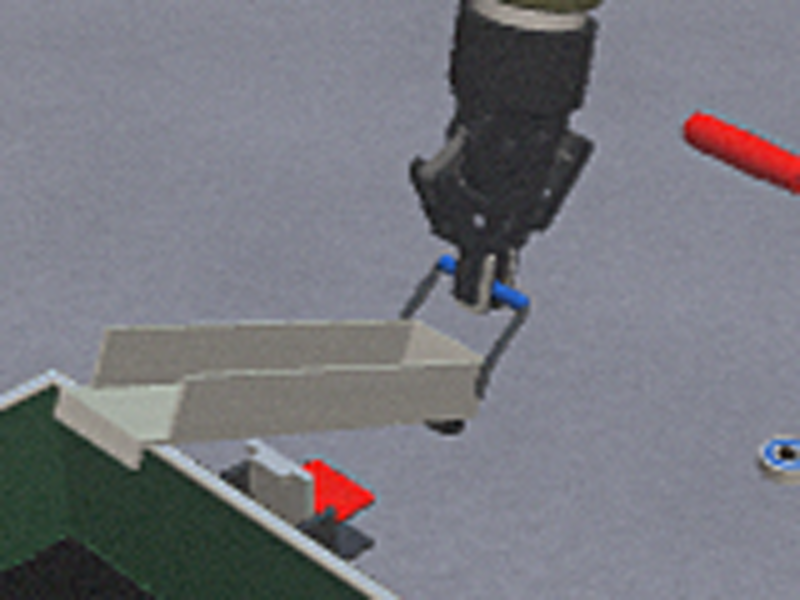

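The bar is held near its middle (opening 8.9 mm). Now I'll work out the tipping arc about the rim.

```bash
cat >> h.py <<'E'
OFF=15.;Y=-90.4
def pose(a,u):  # u 0..1 progress
    d=18+6*u; phi=0.2-0.9*u
    h=hinge(a,d,(-135,82)); R=toolR(phi); return bw([h[0],Y,h[1]])+R[:,1]*OFF,R
def plan(u0,u1,n,amax=-0.78):
    from rig import sense
    A=lambda u:.41+(amax-.41)*u
    p,R=fk(sense()); print("now",p.round(1),inv(p).round(1))
    for i in range(1,n+1):
        u=u0+(u1-u0)*i/n
        q,Q=pose(A(u),u); sh=R.T@(q-p); rv=Ro.from_matrix(R.T@Q).as_rotvec()
        print(i,"u%.2f"%u,sh.round(1).tolist(),rv.round(3).tolist()); p,R=q,Q
E
python3 - <<'E'
from h import *
p,R=pose(.41,0); print("start plan",inv(p))
plan(0,.33,10)
E
```

```text
start plan [-347.0846082   -90.4          58.30039884]
now [472.5 121.6  56.6] [-347.5  -90.4   56.6]
1 u0.03 [0.0, -11.4, -1.6] [0.029, -0.003, 0.001]
2 u0.07 [-0.0, -9.8, -0.9] [0.03, -0.0, -0.0]
3 u0.10 [0.0, -9.8, -1.0] [0.03, 0.0, 0.0]
4 u0.13 [0.0, -9.8, -1.1] [0.03, -0.0, -0.0]
5 u0.17 [0.0, -9.8, -1.2] [0.03, 0.0, 0.0]
6 u0.20 [-0.0, -9.8, -1.3] [0.03, -0.0, 0.0]
7 u0.23 [-0.0, -9.7, -1.4] [0.03, 0.0, -0.0]
8 u0.26 [0.0, -9.7, -1.5] [0.03, -0.0, 0.0]
9 u0.30 [-0.0, -9.7, -1.6] [0.03, -0.0, -0.0]
10 u0.33 [0.0, -9.6, -1.7] [0.03, 0.0, 0.0]
```

```bash
python3 -m handwheel '[{"grip":0,"tx":0,"ty":-10,"tz":-1.2,"wx":0.03,"wy":0,"wz":0},{"grip":0,"tx":0,"ty":-10,"tz":-1,"wx":0.03,"wy":0,"wz":0},{"grip":0,"tx":0,"ty":-10,"tz":-1,"wx":0.03,"wy":0,"wz":0},{"grip":0,"tx":0,"ty":-10,"tz":-1,"wx":0.03,"wy":0,"wz":0},{"grip":0,"tx":0,"ty":-10,"tz":-1.2,"wx":0.03,"wy":0,"wz":0},{"grip":0,"tx":0,"ty":-10,"tz":-1.3,"wx":0.03,"wy":0,"wz":0},{"grip":0,"tx":0,"ty":-9.5,"tz":-1.4,"wx":0.03,"wy":0,"wz":0},{"grip":0,"tx":0,"ty":-9.5,"tz":-1.5,"wx":0.03,"wy":0,"wz":0},{"grip":0,"tx":0,"ty":-9.5,"tz":-1.6,"wx":0.03,"wy":0,"wz":0},{"grip":0,"tx":0,"ty":-9.5,"tz":-1.7,"wx":0.03,"wy":0,"wz":0}]'
python3 -m handwheel '[{"grip":0,"tx":0,"ty":0,"tz":0,"wx":0,"wy":0,"wz":0}]'
python3 - <<'E'
from h import *
from rig import eyes,sense; import cv2
plan(.33,.66,10); print(sense()["joints"].round(2))
b=eyes.capture("scene")["pixels"]
cv2.imwrite("pics/k.png",cv2.resize(b[100:260,160:360],None,fx=4,fy=3.75,interpolation=cv2.INTER_CUBIC)[:,:,::-1])
E
```

```text
time_s: 15.75
eef_pos: [471.1, 115.3, 154.1]
ee_rot: [0.742, -0.67, 0.022, -0.023]
force: [0.5, 0.2, -3.5]
grip_width: 0.102
time_s: 15.83
eef_pos: [471.9, 114.6, 155.0]
ee_rot: [0.742, -0.67, 0.021, -0.025]
force: [-1.3, 0.1, -2.3]
grip_width: 0.101
now [471.9 114.6 155. ] [-340.5  -90.5  155. ]
1 u0.36 [0.2, -10.4, -0.9] [0.025, -0.004, 0.002]
2 u0.40 [-0.0, -9.6, -1.9] [0.03, 0.0, -0.0]
3 u0.43 [0.0, -9.6, -1.9] [0.03, -0.0, 0.0]
4 u0.46 [0.0, -9.5, -2.0] [0.03, 0.0, -0.0]
5 u0.49 [0.0, -9.5, -2.1] [0.03, 0.0, -0.0]
6 u0.53 [-0.0, -9.5, -2.2] [0.03, -0.0, 0.0]
7 u0.56 [-0.0, -9.4, -2.3] [0.03, 0.0, 0.0]
8 u0.59 [0.0, -9.4, -2.4] [0.03, -0.0, 0.0]
9 u0.63 [-0.0, -9.4, -2.5] [0.03, 0.0, -0.0]
10 u0.66 [0.0, -9.3, -2.6] [0.03, -0.0, -0.0]
[-0.06  0.29  1.74  0.11  1.11 -1.62]
```

View pics/k.png

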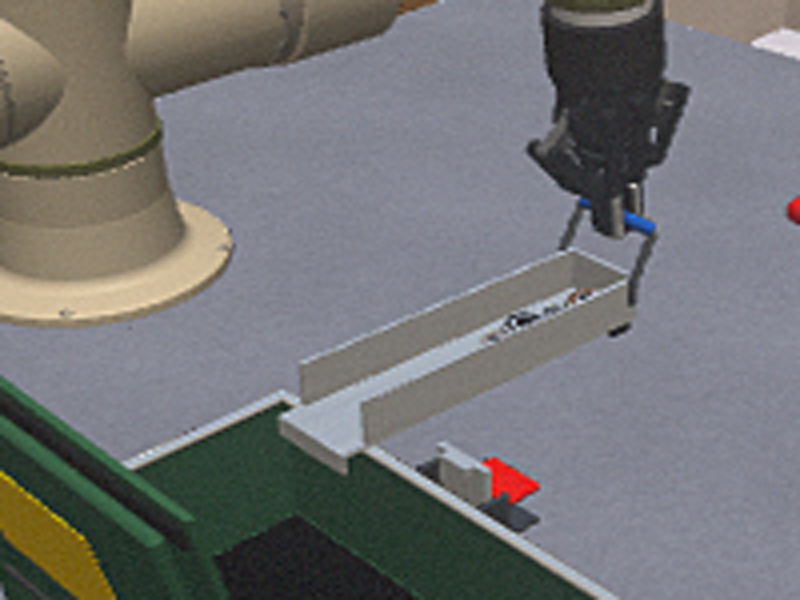

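The tray is nearly level, its lip (280–350, 415–470) is inside the front wall, and the load sits on the rim. Continuing the arc.

```bash
python3 -m handwheel '[{"grip":0,"tx":0,"ty":-10,"tz":-1.2,"wx":0.027,"wy":0,"wz":0},{"grip":0,"tx":0,"ty":-9.5,"tz":-1.8,"wx":0.03,"wy":0,"wz":0},{"grip":0,"tx":0,"ty":-9.5,"tz":-1.9,"wx":0.03,"wy":0,"wz":0},{"grip":0,"tx":0,"ty":-9.5,"tz":-2,"wx":0.03,"wy":0,"wz":0},{"grip":0,"tx":0,"ty":-9.5,"tz":-2,"wx":0.03,"wy":0,"wz":0},{"grip":0,"tx":0,"ty":-9.5,"tz":-2.2,"wx":0.03,"wy":0,"wz":0},{"grip":0,"tx":0,"ty":-9.5,"tz":-2.3,"wx":0.03,"wy":0,"wz":0},{"grip":0,"tx":0,"ty":-9.5,"tz":-2.4,"wx":0.03,"wy":0,"wz":0},{"grip":0,"tx":0,"ty":-9.5,"tz":-2.5,"wx":0.03,"wy":0,"wz":0},{"grip":0,"tx":0,"ty":-9.5,"tz":-2.6,"wx":0.03,"wy":0,"wz":0}]'
python3 -m handwheel '[{"grip":0,"tx":0,"ty":0,"tz":0,"wx":0,"wy":0,"wz":0},{"grip":0,"tx":0,"ty":0,"tz":0,"wx":0,"wy":0,"wz":0}]'
python3 - <<'E'
from h import *
from rig import eyes,sense; import cv2
plan(.66,1,10); print(sense()["joints"].round(2))
b=eyes.capture("scene")["pixels"]
cv2.imwrite("pics/l.png",cv2.resize(b[80:260,160:360],None,fx=3.5,fy=3.3,interpolation=cv2.INTER_CUBIC)[:,:,::-1])
E
```

```text
time_s: 16.72
eef_pos: [468.3, 73.3, 240.7]
ee_rot: [0.832, -0.553, 0.019, -0.026]
force: [0.3, 0.7, -3.0]
grip_width: 0.103
time_s: 16.88
eef_pos: [468.6, 73.1, 240.4]
ee_rot: [0.832, -0.554, 0.019, -0.026]
force: [0.6, -0.3, -3.6]
grip_width: 0.101
now [468.6  73.1 240.4] [-298.8  -91.3  240.4]
1 u0.69 [1.0, -11.8, -2.0] [0.029, -0.004, -0.0]
2 u0.73 [0.0, -9.5, -2.8] [0.031, 0.0, -0.0]
3 u0.76 [-0.0, -9.5, -2.9] [0.031, 0.0, 0.0]
4 u0.80 [-0.0, -9.4, -3.0] [0.031, -0.0, -0.0]
5 u0.83 [0.0, -9.4, -3.1] [0.031, -0.0, 0.0]
6 u0.86 [-0.0, -9.4, -3.2] [0.031, -0.0, -0.0]
7 u0.90 [-0.0, -9.3, -3.3] [0.031, 0.0, 0.0]
8 u0.93 [-0.0, -9.3, -3.4] [0.031, -0.0, -0.0]
9 u0.97 [0.0, -9.2, -3.5] [0.031, 0.0, -0.0]
10 u1.00 [-0.0, -9.2, -3.6] [0.031, 0.0, 0.0]
[-0.31  0.19  1.69  0.39  1.38 -1.91]
```

View pics/l.png

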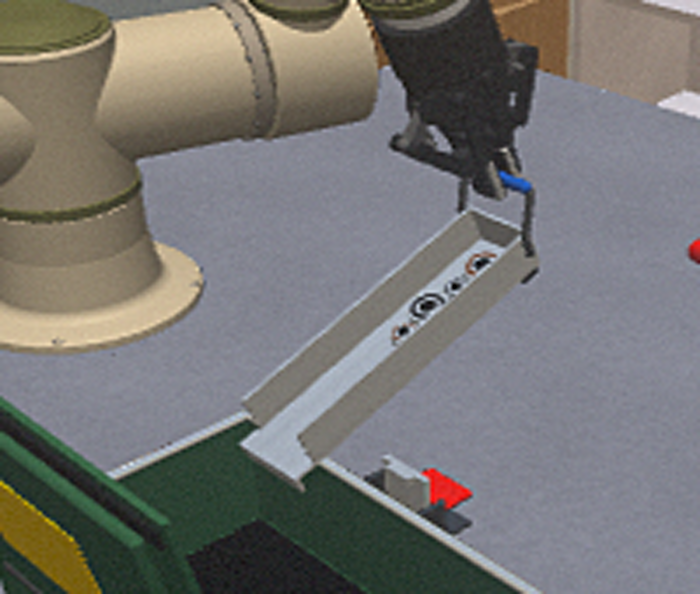

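Tipped about 0.37 rad down, the bearings have not slid yet, and the lip is inside the wall. Continuing to 45°.

```bash
python3 -m handwheel '[{"grip":0,"tx":0.5,"ty":-11,"tz":-2.2,"wx":0.029,"wy":0,"wz":0},{"grip":0,"tx":0.5,"ty":-9.5,"tz":-2.8,"wx":0.031,"wy":0,"wz":0},{"grip":0,"tx":0,"ty":-9.5,"tz":-2.9,"wx":0.031,"wy":0,"wz":0},{"grip":0,"tx":0,"ty":-9.5,"tz":-3,"wx":0.031,"wy":0,"wz":0},{"grip":0,"tx":0,"ty":-9.5,"tz":-3.1,"wx":0.031,"wy":0,"wz":0},{"grip":0,"tx":0,"ty":-9.5,"tz":-3.2,"wx":0.031,"wy":0,"wz":0},{"grip":0,"tx":0,"ty":-9.5,"tz":-3.3,"wx":0.031,"wy":0,"wz":0},{"grip":0,"tx":0,"ty":-9.5,"tz":-3.4,"wx":0.031,"wy":0,"wz":0},{"grip":0,"tx":0,"ty":-9,"tz":-3.5,"wx":0.031,"wy":0,"wz":0},{"grip":0,"tx":0,"ty":-9,"tz":-3.6,"wx":0.031,"wy":0,"wz":0}]'
python3 -m handwheel '[{"grip":0,"tx":0,"ty":0,"tz":0,"wx":0,"wy":0,"wz":0},{"grip":0,"tx":0,"ty":0,"tz":0,"wx":0,"wy":0,"wz":0},{"grip":0,"tx":0,"ty":0,"tz":0,"wx":0,"wy":0,"wz":0},{"grip":0,"tx":0,"ty":0,"tz":0,"wx":0,"wy":0,"wz":0},{"grip":0,"tx":0,"ty":0,"tz":0,"wx":0,"wy":0,"wz":0},{"grip":0,"tx":0,"ty":0,"tz":0,"wx":0,"wy":0,"wz":0},{"grip":0,"tx":0,"ty":0,"tz":0,"wx":0,"wy":0,"wz":0},{"grip":0,"tx":0,"ty":0,"tz":0,"wx":0,"wy":0,"wz":0}]'
python3 - <<'E'
from h import *
from rig import eyes,sense; import cv2
plan(1,1,1); print(sense()["joints"].round(2))
b=eyes.capture("scene")["pixels"];a=eyes.capture("top")["pixels"]
cv2.imwrite("pics/m.png",cv2.resize(b[80:280,150:350],None,fx=3,fy=3,interpolation=cv2.INTER_CUBIC)[:,:,::-1])
cv2.imwrite("pics/m2.png",cv2.resize(a[125:275,320:500],None,fx=4,fy=4,interpolation=cv2.INTER_CUBIC)[:,:,::-1])
E
```

```text
time_s: 17.77
eef_pos: [464.9, -1.0, 306.8]
ee_rot: [0.907, -0.419, 0.014, -0.028]
force: [-0.7, 0.5, -3.5]
grip_width: 0.102
time_s: 18.43
eef_pos: [465.1, -1.2, 307.2]
ee_rot: [0.907, -0.419, 0.014, -0.029]
force: [-0.3, -0.6, -3.2]
grip_width: 0.104
now [465.1  -1.2 307.2] [-224.5  -90.4  307.2]
1 u1.00 [0.0, 0.0, -0.3] [-0.005, -0.003, 0.002]
[-0.59  0.21  1.59  0.6   1.72 -2.13]
```

View pics/m.png

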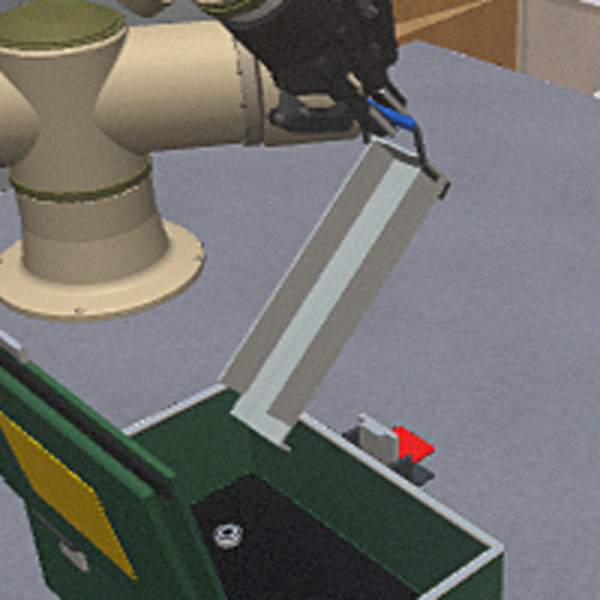

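View pics/m2.png

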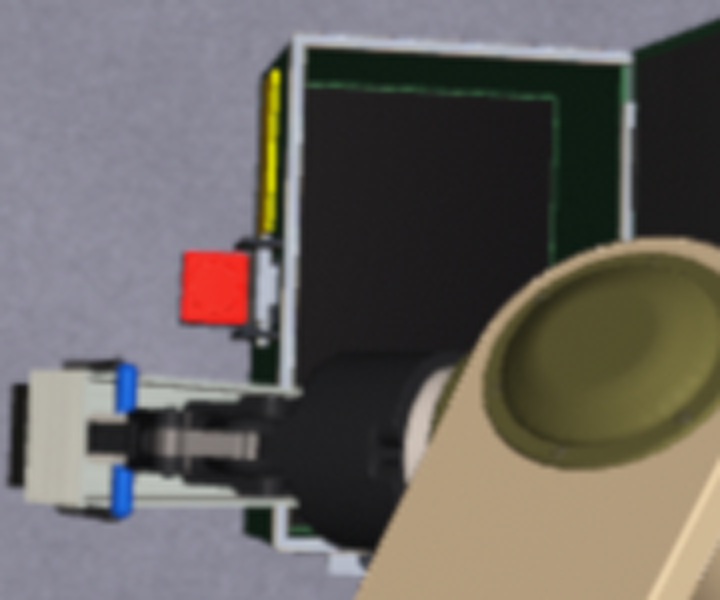

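The tray floor is empty and one bearing is visible in the box at (228,535). I'll check the lip position against the model.

Run:
```python
from h import *
s=lambda c:cr((150,80),3,c)
for a,d in[(-.78,24),(-.78,18),(-.78,30)]:
    for P,y in[((125,12),31),((125,12),-31),((125,0),31)]:
        h=hinge(a,d,P); print(a,d,P,y,((proj("scene",bw([h[0],-92+y,h[1]]))-[150,80]+.5)*3-.5).round(0),end=' ')
    print(hinge(a,d,(123.5,0)).round(1),hinge(a,d,(-125,0)).round(1))
```

```text
-0.78 24 (125, 12) 31 [289. 446.] -0.78 24 (125, 12) -31 [241. 413.] -0.78 24 (125, 0) 31 [298. 450.] [-88.6  78.4] [-265.2  253.2]
-0.78 18 (125, 12) 31 [293. 439.] -0.78 18 (125, 12) -31 [245. 407.] -0.78 18 (125, 0) 31 [302. 443.] [-92.8  82.7] [-269.5  257.4]
-0.78 30 (125, 12) 31 [285. 453.] -0.78 30 (125, 12) -31 [237. 420.] -0.78 30 (125, 0) 31 [295. 456.] [-84.3  74.2] [-261.  249.]
```

Run:
```python
import cv2
im=cv2.imread("pics/m.png"); cv2.imwrite("pics/m3.png",cv2.resize(im[370:590,180:360],None,fx=3.3,fy=2.7,interpolation=cv2.INTER_CUBIC))
```

```text
(no output)
```

View pics/m3.png

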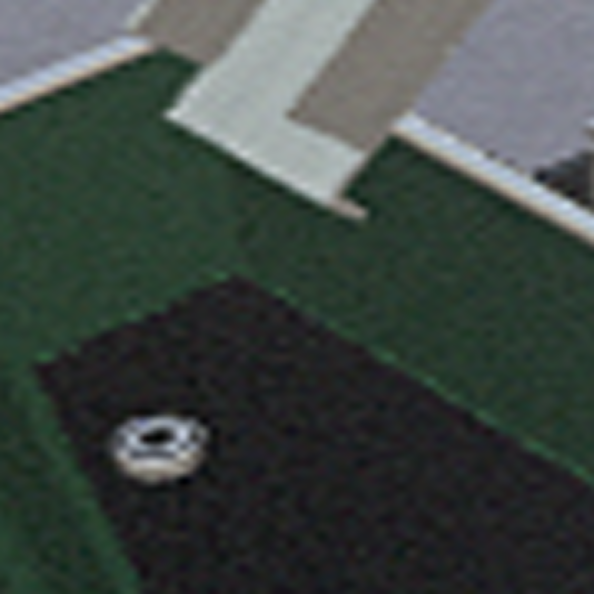

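The lip hangs about 10–15 mm inside the wall and well below the rim. Now I'll run the arc in reverse.

```bash
python3 -m handwheel '[{"grip":0,"tx":0,"ty":9,"tz":3.5,"wx":-0.031,"wy":0,"wz":0},{"grip":0,"tx":0,"ty":9.3,"tz":3.5,"wx":-0.031,"wy":0,"wz":0},{"grip":0,"tx":0,"ty":9.5,"tz":3.4,"wx":-0.031,"wy":0,"wz":0},{"grip":0,"tx":0,"ty":9.5,"tz":3.3,"wx":-0.031,"wy":0,"wz":0},{"grip":0,"tx":0,"ty":9.5,"tz":3.2,"wx":-0.031,"wy":0,"wz":0},{"grip":0,"tx":0,"ty":9.5,"tz":3.1,"wx":-0.031,"wy":0,"wz":0},{"grip":0,"tx":0,"ty":9.5,"tz":3,"wx":-0.031,"wy":0,"wz":0},{"grip":0,"tx":0,"ty":9.5,"tz":2.9,"wx":-0.031,"wy":0,"wz":0},{"grip":0,"tx":0,"ty":9.5,"tz":2.8,"wx":-0.031,"wy":0,"wz":0},{"grip":0,"tx":0,"ty":9.5,"tz":2.7,"wx":-0.031,"wy":0,"wz":0}]'
python3 -m handwheel '[{"grip":0,"tx":0,"ty":0,"tz":0,"wx":0,"wy":0,"wz":0}]'
python3 - <<'E'
from h import *
from rig import eyes; import cv2
plan(.66,.33,10)
b=eyes.capture("scene")["pixels"]
cv2.imwrite("pics/n.png",cv2.resize(b[80:300,150:350],None,fx=3,fy=2.7,interpolation=cv2.INTER_CUBIC)[:,:,::-1])
E
```

```text
time_s: 19.37
eef_pos: [470.0, 75.3, 244.7]
ee_rot: [0.831, -0.555, 0.018, -0.027]
force: [-0.5, -0.5, -1.9]
grip_width: 0.105
time_s: 19.45
eef_pos: [469.4, 76.3, 244.3]
ee_rot: [0.832, -0.555, 0.018, -0.025]
force: [0.1, -1.7, -2.6]
grip_width: 0.106
now [469.4  76.3 244.3] [-302.1  -90.7  244.3]
1 u0.63 [0.3, 9.5, -1.5] [-0.03, -0.002, -0.001]
2 u0.59 [0.0, 9.4, 2.2] [-0.03, -0.0, 0.0]
3 u0.56 [-0.0, 9.5, 2.1] [-0.03, 0.0, -0.0]
4 u0.53 [0.0, 9.5, 2.0] [-0.03, -0.0, -0.0]
5 u0.49 [0.0, 9.5, 1.9] [-0.03, 0.0, -0.0]
6 u0.46 [-0.0, 9.6, 1.8] [-0.03, -0.0, 0.0]
7 u0.43 [-0.0, 9.6, 1.8] [-0.03, -0.0, 0.0]
8 u0.40 [-0.0, 9.6, 1.7] [-0.03, 0.0, -0.0]
9 u0.36 [0.0, 9.6, 1.6] [-0.03, -0.0, 0.0]
10 u0.33 [0.0, 9.7, 1.5] [-0.03, -0.0, 0.0]
```

View pics/n.png

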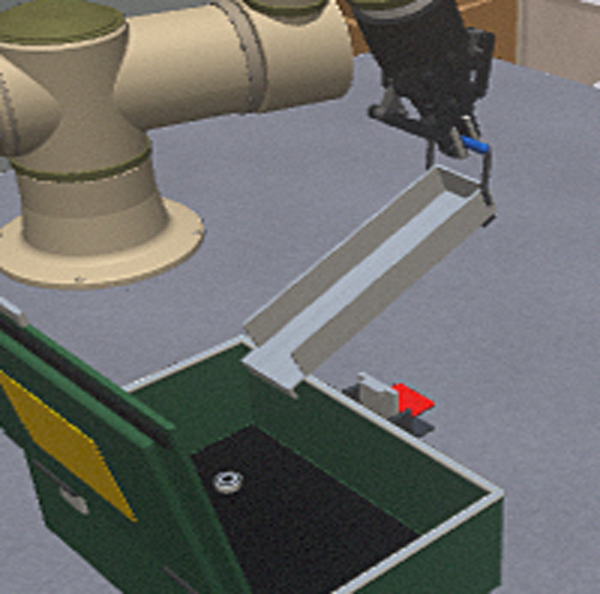

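The tray is empty and the lip is still inside the wall. Lowering on, with a 3 mm forward correction spread over the first rows.

```bash
python3 -m handwheel '[{"grip":0,"tx":0,"ty":9.5,"tz":0.5,"wx":-0.03,"wy":0,"wz":0},{"grip":0,"tx":0,"ty":9.5,"tz":0.8,"wx":-0.03,"wy":0,"wz":0},{"grip":0,"tx":0,"ty":9.5,"tz":1.2,"wx":-0.03,"wy":0,"wz":0},{"grip":0,"tx":0,"ty":9.5,"tz":1.8,"wx":-0.03,"wy":0,"wz":0},{"grip":0,"tx":0,"ty":9.5,"tz":1.9,"wx":-0.03,"wy":0,"wz":0},{"grip":0,"tx":0,"ty":9.5,"tz":1.8,"wx":-0.03,"wy":0,"wz":0},{"grip":0,"tx":0,"ty":9.5,"tz":1.8,"wx":-0.03,"wy":0,"wz":0},{"grip":0,"tx":0,"ty":9.5,"tz":1.7,"wx":-0.03,"wy":0,"wz":0},{"grip":0,"tx":0,"ty":9.5,"tz":1.6,"wx":-0.03,"wy":0,"wz":0},{"grip":0,"tx":0,"ty":9.5,"tz":1.5,"wx":-0.03,"wy":0,"wz":0}]'
python3 -m handwheel '[{"grip":0,"tx":0,"ty":0,"tz":0,"wx":0,"wy":0,"wz":0}]'
python3 - <<'E'
from h import *
plan(.33,0,10)
E
```

```text
time_s: 20.33
eef_pos: [472.7, 112.9, 157.1]
ee_rot: [0.739, -0.673, 0.022, -0.024]
force: [0.6, -0.3, -1.6]
grip_width: 0.103
time_s: 20.42
eef_pos: [471.9, 113.7, 156.0]
ee_rot: [0.739, -0.672, 0.022, -0.023]
force: [-0.3, -0.9, -1.6]
grip_width: 0.112
now [471.9 113.7 156. ] [-339.6  -90.5  156. ]
1 u0.30 [0.1, 9.9, 3.0] [-0.027, -0.003, -0.003]
2 u0.26 [0.0, 9.7, 1.3] [-0.03, 0.0, 0.0]
3 u0.23 [-0.0, 9.7, 1.2] [-0.03, 0.0, -0.0]
4 u0.20 [0.0, 9.8, 1.1] [-0.03, -0.0, 0.0]
5 u0.17 [0.0, 9.8, 1.0] [-0.03, 0.0, -0.0]
6 u0.13 [-0.0, 9.8, 0.9] [-0.03, -0.0, -0.0]
7 u0.10 [-0.0, 9.8, 0.8] [-0.03, 0.0, 0.0]
8 u0.07 [-0.0, 9.8, 0.7] [-0.03, -0.0, -0.0]
9 u0.03 [0.0, 9.9, 0.6] [-0.03, 0.0, 0.0]
10 u0.00 [0.0, 9.9, 0.5] [-0.03, 0.0, -0.0]
```

```bash
python3 -m handwheel '[{"grip":0,"tx":0,"ty":10,"tz":2,"wx":-0.028,"wy":0,"wz":0},{"grip":0,"tx":0,"ty":9.5,"tz":1.8,"wx":-0.03,"wy":0,"wz":0},{"grip":0,"tx":0,"ty":9.5,"tz":1.2,"wx":-0.03,"wy":0,"wz":0},{"grip":0,"tx":0,"ty":9.5,"tz":1.1,"wx":-0.03,"wy":0,"wz":0},{"grip":0,"tx":0,"ty":9.5,"tz":1,"wx":-0.03,"wy":0,"wz":0},{"grip":0,"tx":0,"ty":9.5,"tz":0.9,"wx":-0.03,"wy":0,"wz":0},{"grip":0,"tx":0,"ty":9.5,"tz":0.8,"wx":-0.03,"wy":0,"wz":0},{"grip":0,"tx":0,"ty":9.5,"tz":0.7,"wx":-0.03,"wy":0,"wz":0},{"grip":0,"tx":0,"ty":9.5,"tz":0.6,"wx":-0.03,"wy":0,"wz":0},{"grip":0,"tx":0,"ty":5,"tz":0.3,"wx":-0.02,"wy":0,"wz":0}]'
python3 -m handwheel '[{"grip":0,"tx":0,"ty":2,"tz":0,"wx":0,"wy":0,"wz":0},{"grip":0,"tx":0,"ty":0,"tz":0,"wx":0,"wy":0,"wz":0}]'
python3 -m handwheel '[{"grip":0,"tx":0,"ty":2,"tz":0,"wx":0,"wy":0,"wz":0},{"grip":0,"tx":0,"ty":0,"tz":0,"wx":0,"wy":0,"wz":0}]'
python3 - <<'E'
from h import *
plan(0,0,1)
E
```

```text
time_s: 21.25
eef_pos: [472.9, 120.4, 66.0]
ee_rot: [-0.635, 0.772, -0.026, 0.02]
force: [-0.5, -0.7, -0.3]
grip_width: 0.103
time_s: 21.42
eef_pos: [472.9, 120.5, 64.4]
ee_rot: [-0.636, 0.771, -0.025, 0.02]
force: [-0.1, 1.3, -0.7]
grip_width: 0.101
time_s: 21.58
eef_pos: [473.0, 120.1, 62.7]
ee_rot: [-0.636, 0.771, -0.025, 0.021]
force: [1.0, 1.4, -1.5]
grip_width: 0.104
now [473.  120.1  62.7] [-346.1  -89.8   62.7]
1 u0.00 [-0.6, 4.1, 1.8] [-0.008, -0.004, -0.001]
```

```bash
python3 -m handwheel '[{"grip":0,"tx":0,"ty":2,"tz":0.5,"wx":0,"wy":0,"wz":0},{"grip":0,"tx":0,"ty":0,"tz":0,"wx":0,"wy":0,"wz":0}]'
python3 -m handwheel '[{"grip":0,"tx":0,"ty":1.5,"tz":0.5,"wx":0,"wy":0,"wz":0},{"grip":0,"tx":0,"ty":0,"tz":0,"wx":0,"wy":0,"wz":0}]'
python3 -m handwheel '[{"grip":0,"tx":0,"ty":1.5,"tz":0,"wx":0,"wy":0,"wz":0},{"grip":0,"tx":0,"ty":0,"tz":0,"wx":0,"wy":0,"wz":0}]'
python3 - <<'E'
from h import *
from rig import eyes; import cv2
b=eyes.capture("scene")["pixels"]
cv2.imwrite("pics/o.png",cv2.resize(b[130:250,220:380],None,fx=5,fy=5,interpolation=cv2.INTER_CUBIC)[:,:,::-1])
E
```

```text
time_s: 21.75
eef_pos: [472.7, 120.1, 60.3]
ee_rot: [-0.635, 0.772, -0.025, 0.02]
force: [0.9, 0.4, -1.7]
grip_width: 0.102
time_s: 21.92
eef_pos: [472.7, 120.5, 58.6]
ee_rot: [-0.635, 0.772, -0.025, 0.02]
force: [0.5, -0.3, -0.7]
grip_width: 0.105
time_s: 22.08
eef_pos: [473.4, 120.5, 58.1]
ee_rot: [-0.636, 0.771, -0.024, 0.021]
force: [-1.6, 1.7, 8.3]
grip_width: 0.105
```

View pics/o.png

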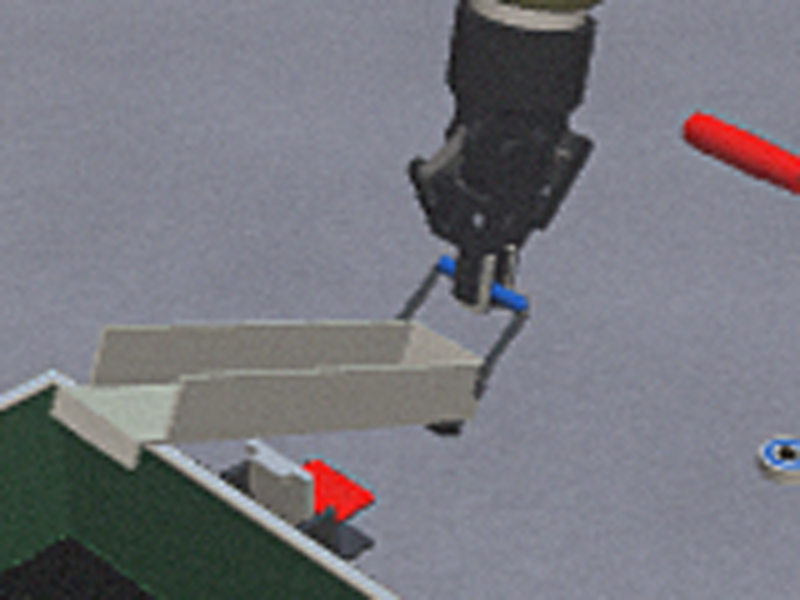

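The foot is on the bench (force jumped to +8 N) and the picture matches the earlier hooked rest. I'll open and withdraw along the tool axis.

```bash
python3 -m handwheel '[{"grip":45,"tx":0,"ty":0,"tz":0,"wx":0,"wy":0,"wz":0},{"grip":45,"tx":0,"ty":0,"tz":0,"wx":0,"wy":0,"wz":0},{"grip":45,"tx":0,"ty":0,"tz":0,"wx":0,"wy":0,"wz":0},{"grip":45,"tx":0,"ty":0,"tz":0,"wx":0,"wy":0,"wz":0},{"grip":45,"tx":0,"ty":-5,"tz":0,"wx":0,"wy":0,"wz":0},{"grip":45,"tx":0,"ty":-15,"tz":0,"wx":0,"wy":0,"wz":0},{"grip":45,"tx":0,"ty":-30,"tz":0,"wx":0,"wy":0,"wz":0},{"grip":45,"tx":0,"ty":-35,"tz":0,"wx":0,"wy":0,"wz":0},{"grip":45,"tx":0,"ty":-35,"tz":0,"wx":0,"wy":0,"wz":0},{"grip":45,"tx":0,"ty":-30,"tz":0,"wx":0,"wy":0,"wz":0}]'
python3 -m handwheel '[{"grip":45,"tx":-35,"ty":-20,"tz":30,"wx":0,"wy":0,"wz":0},{"grip":45,"tx":-35,"ty":-20,"tz":30,"wx":0,"wy":0,"wz":0},{"grip":45,"tx":0,"ty":0,"tz":0,"wx":0,"wy":0,"wz":0},{"grip":45,"tx":0,"ty":0,"tz":0,"wx":0,"wy":0,"wz":0}]'
python3 - <<'E'
from h import *
from rig import eyes; import cv2
b=eyes.capture("scene")["pixels"];a=eyes.capture("top")["pixels"]
cv2.imwrite("pics/p.png",cv2.resize(b[130:350,130:400],None,fx=2.9,fy=2.7,interpolation=cv2.INTER_CUBIC)[:,:,::-1])
cv2.imwrite("pics/p2.png",cv2.resize(a[125:275,200:500],None,fx=2.6,fy=3.5,interpolation=cv2.INTER_CUBIC)[:,:,::-1])
# brightened box interior
cv2.imwrite("pics/p3.png",cv2.resize(np.clip(a[130:270,385:480].astype(int)*3,0,255).astype(np.uint8),None,fx=4,fy=4,interpolation=cv2.INTER_CUBIC)[:,:,::-1])
E
```

```text
time_s: 22.97
eef_pos: [474.6, 149.4, 207.2]
ee_rot: [-0.636, 0.771, -0.024, 0.021]
force: [1.1, 0.6, 0.2]
grip_width: 0.529
time_s: 23.3
eef_pos: [419.6, 208.9, 228.5]
ee_rot: [-0.636, 0.771, -0.023, 0.02]
force: [-0.3, -0.4, -0.8]
grip_width: 0.525
```

View pics/p.png

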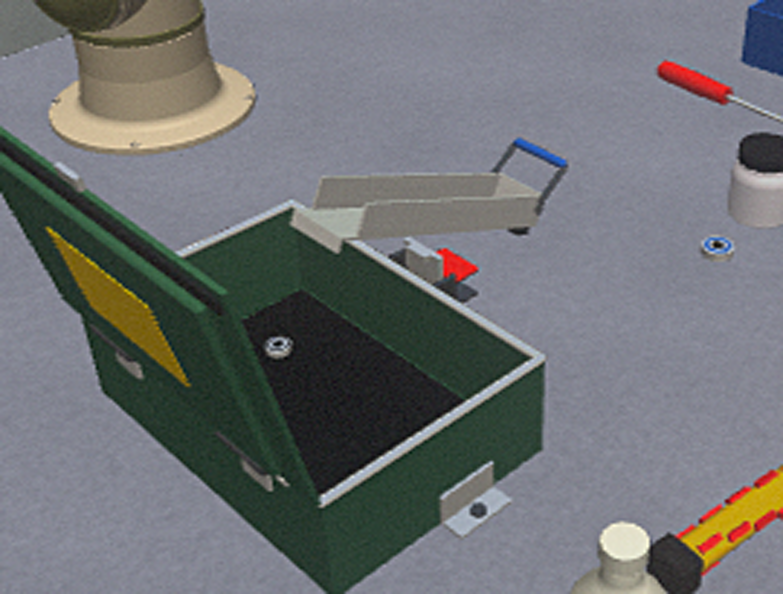

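View pics/p2.png

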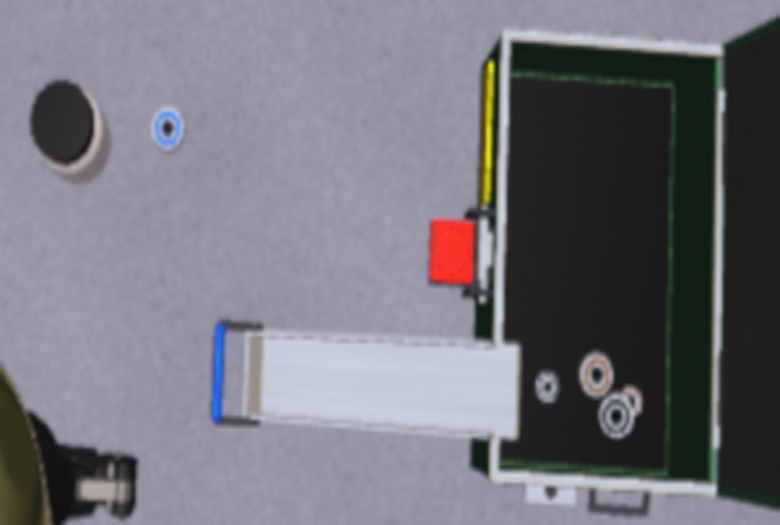

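View pics/p3.png

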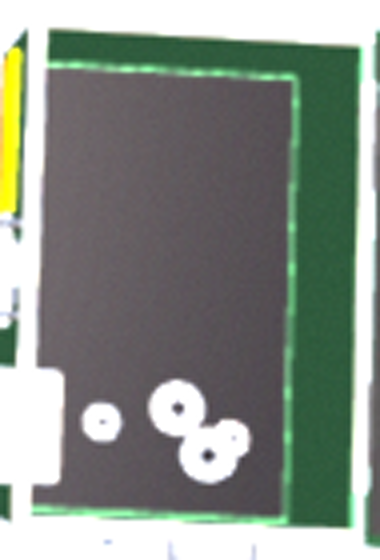

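All four bearings lie on the box floor: two large ones at (597,374) and (616,415), two small at (546,387) and (632,402). The empty tray leans on the rim with its handle at the same pixels as before tipping, the lid is open, and the gripper is clear. Handing in.

```bash
python3 -c "
from rig import ctrl,sense
print(sense()['time_s']); print(ctrl.finish_job())"
```

```text
23.4
the job is handed in; nothing more can be done
None
```

The job is done and handed in at 23.4 s of the 67 s allowed; handing in reports no verdict.

**What I did:** I pressed the button and the lid swung open. I hooked the tray on the front rim on the −y side of the button, let it go, and took it by the handle. I then tipped it to about 45° mouth-down and lowered it back to the same hooked rest.

**Last checks:**
- **Bearings:** the last picture shows all four worn bearings on the box floor and the tray empty.
- **Lid:** it looks fully open in the pictures; I had no joint reading to confirm it.
- **Tray:** the foot met the bench with a force jump to about +8 N before release. Afterwards the handle was within half a pixel of where it stood before tipping.
- **Bystanders:** the new bearing, jar and screwdriver look unmoved in the last pictures, but I did not measure their positions again.
- **Gripper:** it is open and clear of everything.

**Disagreements:**
- In the tipped position the tray's lip sat about 3 pixels (roughly 8 mm) from where my model put it, though clearly inside the front wall.
- The other camera and model differences were a few millimetres.
- No check failed.

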